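# Pack the shrimp-tank kit tray

## Robot

A 6-joint arm with a two-finger parallel gripper is mounted at the origin on the work surface. World frame = base frame: x ahead of the robot, y to its left, z up, the work surface at z = 0. Lengths are in m, angles in degrees, forces in N, time in s.
With the tool pointing down it reaches from about 0.4 to 0.825 m from the base axis. Payload 7 kg.
Tool frame: the origin (TCP) lies at the very end of the fingers, on their centre line; the grasp point (between the pads) lies 19 mm behind it; x points along the fingers, z is the direction in which the jaws open and shut, and the axes are right-handed (so a half turn about x gives the same grasp; the last joint's range is limited). The gripper opens to 88 mm and grips with 3 to 60 N. Pads are 19 mm wide; open, the fingers measure 130 mm over their backs; the gripper's body (78 mm by 193 mm) begins 47 mm behind the grasp point.
Start: joints at [93.684, 20.546, 0.682, 0, -70.136, -16.507], TCP at [0.15, 0.658, 0.227] pointing down, gripper open.
Joint ranges: [-176.03, 176.03], [-82.01, 121.73], [-58.28, 71.71], [-173.87, 95.51], [-174.79, -0.11], [-173.66, 173.66]. Speed limits (degrees/s): [136.94, 136.94, 172.46, 180, 180, 180].

## Interface

Orientations are given as [roll, pitch, yaw] about the fixed x, y, z axes, in that order (R = Rz(yaw) Ry(pitch) Rx(roll)).
In Python, from plant import * gives the robot as it stands.
- The arm moves only by the tool arm_command, never from a script. Its argument "commands" is one flat list of numbers, 5 for each row, row after row: the shift along the tool's x, y, z in mm, then the turn about the tool's x in degrees, then the opening in per cent of the stroke, from 0 (shut) to 100 (fully open). A call has 1 to 5 rows; each row shifts and turns the pose as measured when the row begins, along the tool's axes as they then stand; what a row does not reach is not made up. A row lasts 1/8 s, in which the tool goes at most 62.5 mm and 10.7 degrees, less where a joint would pass 70% of its speed; a pose out of reach is approached as far as the arm can. A call is refused whole if a number of a shift passes 62.5 or a number of a turn 10.7, either way. A call with a gripper value outside its range is refused whole. The fingers move at their own pace and stop on an object; the grip force is fixed at half the most. Time passes only in rows, so rows that do not move let the fingers close. It gives the time, the measured TCP pose, the force and the opening at its end, in the units of the state.
- get_obs(): the state, without advancing time (a new reading comes with each control period).
- snapshot(name): name is "scene" or "top"; returns a dict with "frame" (400x640x3 uint8, blue, green, red), "fov_y" (degrees; the focal length in pixels is half the picture's height over the tangent of half this angle, whatever the lens; pixels are square), "cx", "cy" (the principal point, pixels), "dist" ([k1, k2, p1, p2, k3] as OpenCV has them; the pictures are not rectified), "world_to_cam" (4x4, takes a point from world to camera coordinates). Camera axes: x right, y up, looking along -z (the intrinsics and any distortion apply to the point x, -y, -z); pixel columns grow to the right and rows downward; lengths in m; the calibration is good to about 2 mm. A picture is of the moment at which its call begins. There is no depth.
- close_job(): hands the job in, once; it reports no verdict.
The state is a dict: "clock": time; "joint_pos": joint angles; "qvel": joint speeds; "tau": joint torques, N m; "tool_pos": TCP position; "orientation": TCP orientation; "force": force on the tool from outside, world axes, zero at the start; "moment": the same for the moment, N m; "opening": finger opening in m.
Only numpy, scipy, OpenCV 4.12 (cv2) and the standard library are available. Lean on these libraries where they do the work, as an engineer would, in place of code of your own. Each camera call takes 0.05 s, during which the arm holds its last target. There are 200 camera calls.

## Task

Pack the tank kit into the black tray: lay the long terracotta tube lengthwise midway between the two end bars, the white scoop with the deep bowl in the long rectangular pocket, the silver spring clip upright and lengthwise in the pocket with four corner angles, and only after those three are in, stand the clear glass cup in the middle of the round ring. Set each thing down flat and centred in its place rather than dropping it, and do not move the glass cup before its turn. Leave the look-alikes, the short terracotta tube and the flat white spreader, where they lie.

Things in the scene. Friction and masses are not known exactly. Their poses are not given: they have to be found in the camera images.
- shrimp_tube_center (a point): The long terracotta shrimp tube, lying: 90 mm long, outside diameter 40 mm, open bore 28 mm, on a small flat foot 24 mm wide, top 42 mm above its support. About 110 g. Point: its centre, 22 mm above its support. x along the tube, z up.
- scoop_center (a point): White scoop, 100 mm long, 35 g: deep open bowl 46 long, 40 wide, 30 high (x = 4 to 50 mm); raised handle 12 wide, 12 high (x = -50 to 4 mm) with a foot under its end. Point: mid-length on the handle's centre line, 28 mm above its support. Grip it across the handle, 18 mm from this point towards -x. x along the scoop towards the bowl, z up.
- clip_center (a point): Silver steel spring clip standing on its back: 44 mm long (x), 19 wide (y) over two upright parallel plates, 36 high, about 50 g. Point: its centre, 18 mm above its support. z up.
- glass_cup_center (a point): Clear glass cup, straight and round, 56 mm outside diameter, 60 high, wall 3 mm, standing open end up; about 120 g. Point: its centre, 30 mm above its support. z up.
- short_tube_center (a point): Look-alike, to be left: a short terracotta tube, 48 mm long, otherwise as the long one (40 mm diameter, top 42 mm up). Point: its centre, 22 mm above the table. x along the tube.
- spreader_center (a point): Look-alike, to be left: white plastic spreader lying flat, 100 mm long, a flat paddle 46 by 40 by 6 mm and a handle 12 wide and 10 high, no bowl. Point: mid-length, 5 mm above the table. x along it towards the paddle.
- bay_tube: Tube bay: just two white end bars, 70 mm long along y, 114 mm apart inside; the tube lies along x between them. Open sides. Fixed insert 130 (x) by 96 (y) mm, one of four set 2 by 2 (134 mm apart along x, 100 along y) in the black kit tray (rim 14 mm high). Origin: centre of its underside, 4 mm above the table; floor 4 mm and wall tops 12 mm above the origin; z up.
- bay_scoop: Scoop bay: a closed long rectangular rim, 124 (x) by 60 (y) mm inside. The scoop lies along x in it, either way round. Fixed insert 130 (x) by 96 (y) mm, one of four set 2 by 2 (134 mm apart along x, 100 along y) in the black kit tray (rim 14 mm high). Origin: centre of its underside, 4 mm above the table; floor 4 mm and wall tops 12 mm above the origin; z up.
- bay_clip: Clip bay: four white corner angles round a pocket 68 (x) by 44 (y) mm inside, gaps between them. The clip stands in it, its length along x. Fixed insert 130 (x) by 96 (y) mm, one of four set 2 by 2 (134 mm apart along x, 100 along y) in the black kit tray (rim 14 mm high). Origin: centre of its underside, 4 mm above the table; floor 4 mm and wall tops 12 mm above the origin; z up.
- bay_cup: Cup bay: one round white ring, 80 mm inside diameter. The cup stands in its middle. Fixed insert 130 (x) by 96 (y) mm, one of four set 2 by 2 (134 mm apart along x, 100 along y) in the black kit tray (rim 14 mm high). Origin: centre of its underside, 4 mm above the table; floor 4 mm and wall tops 12 mm above the origin; z up.

How it is judged (in metres and radians):
On the way, in this order (a step that is already met when the one before it is completed fails the run):
1. long tube, scoop and clip are in their bays and let go, with the glass cup still within 40 mm of where it began (x of shrimp_tube_center in the frame of bay_tube between -0.015 and 0.015 m and y of shrimp_tube_center in the frame of bay_tube between -0.015 and 0.015 m and z of shrimp_tube_center in the frame of bay_tube below 0.032 m and angle between each of shrimp_tube_center, scoop_center, clip_center's own z axis and vertical below 0.15 rad and angle between the x axis of shrimp_tube_center and the x axis of bay_tube, either way round below 0.25 rad and x of scoop_center in the frame of bay_scoop between -0.015 and 0.015 m and y of scoop_center in the frame of bay_scoop between -0.015 and 0.015 m and z of scoop_center in the frame of bay_scoop below 0.038 m and angle between the x axis of scoop_center and the x axis of bay_scoop, either way round below 0.3 rad and x of clip_center in the frame of bay_clip between -0.015 and 0.015 m and y of clip_center in the frame of bay_clip between -0.015 and 0.015 m and z of clip_center in the frame of bay_clip below 0.028 m and angle between the x axis of clip_center and the x axis of bay_clip, either way round below 0.5 rad and contact force between the fingers and shrimp_tube below 0.05 N and contact force between the fingers and scoop below 0.05 N and contact force between the fingers and clip below 0.05 N and distance of glass_cup_center from where it was at the start of the episode below 0.04 m), for 0.2 s.
2. the glass cup stands in its ring and is let go (horizontal distance between glass_cup_center and bay_cup below 0.015 m and z of glass_cup_center in the frame of bay_cup below 0.04 m and angle between glass_cup_center's own z axis and vertical below 0.15 rad and contact force between the fingers and glass_cup below 0.05 N), for 0.2 s.
At the end, for the whole second after the job is handed in: Each thing rests flat (0.15 rad) on its own bay's floor, centre within 15 mm of the bay's centre (each bay axis; radially for the cup), along the bay's x within 0.25 rad (tube), 0.3 (scoop), 0.5 (clip), either way round; at rest; short tube and spreader within 30 mm of their starts (x of shrimp_tube_center in the frame of bay_tube between -0.015 and 0.015 m and y of shrimp_tube_center in the frame of bay_tube between -0.015 and 0.015 m and z of shrimp_tube_center in the frame of bay_tube below 0.032 m and angle between each of shrimp_tube_center, scoop_center, clip_center, glass_cup_center's own z axis and vertical below 0.15 rad and angle between the x axis of shrimp_tube_center and the x axis of bay_tube, either way round below 0.25 rad and x of scoop_center in the frame of bay_scoop between -0.015 and 0.015 m and y of scoop_center in the frame of bay_scoop between -0.015 and 0.015 m and z of scoop_center in the frame of bay_scoop below 0.038 m and angle between the x axis of scoop_center and the x axis of bay_scoop, either way round below 0.3 rad and x of clip_center in the frame of bay_clip between -0.015 and 0.015 m and y of clip_center in the frame of bay_clip between -0.015 and 0.015 m and z of clip_center in the frame of bay_clip below 0.028 m and angle between the x axis of clip_center and the x axis of bay_clip, either way round below 0.5 rad and horizontal distance between glass_cup_center and bay_cup below 0.015 m and z of glass_cup_center in the frame of bay_cup below 0.04 m and distance of each of short_tube_center, spreader_center from where it was at the start of the episode below 0.03 m and linear speed of each of shrimp_tube, scoop, clip, glass_cup below 0.02 m/s); the robot touches nothing.
It fails at once if a look-alike (short tube or flat spreader) is shifted more than 30 mm (distance of any of short_tube_center, spreader_center from where it was at the start of the episode above 0.03 m).
It fails at once if one of the four things is let go in the air, more than 25 mm above its bay's floor ((height (world z) of shrimp_tube_center above 0.055 m and contact force between the fingers and shrimp_tube below 0.02 N) or (height (world z) of scoop_center above 0.061 m and contact force between the fingers and scoop below 0.02 N) or (height (world z) of clip_center above 0.051 m and contact force between the fingers and clip below 0.02 N) or (height (world z) of glass_cup_center above 0.063 m and contact force between the fingers and glass_cup below 0.02 N)).
It also fails if it takes over 109 s, if anything falls off the work surface, if the arm or the gripper's body presses on something with over 40 N, if the wrist force passes 120 N, or if a joint passes its speed limit or range.

## Working session

There is one attempt and no reset: what is moved stays moved. The work goes in short steps, Python scripts to look and compute and a tool call to move; the robot and the scene stay as the last step left them, time stands still between calls to the robot, and variables do not carry over. Pictures are saved under pics/ and viewed, about 12 in all and at most 16, crops included, and the job is handed in when it is done.

Besides the shell and the picture viewer there is one more tool, called after ">>>" as name(argument=value, ...) on one line, values as JSON. arm_command: Moves the arm, as the interface text tells. Its arguments: {"type":"object","properties":{"commands":{"type":"array"}},"required":["commands"]}

```bash
mkdir -p pics; ls; cat > h.py <<'E'
from plant import *
import numpy as np, cv2
def K(s):
    f=200/np.tan(np.radians(s["fov_y"])/2); return np.array([[f,0,s["cx"]],[0,f,s["cy"]],[0,0,1.]])
F=np.diag([1,-1,-1.])
def ext(s):
    T=np.array(s["world_to_cam"]); return F@T[:3,:3],F@T[:3,3]
def ray(s,p):
    R,t=ext(s); n=cv2.undistortPoints(np.array([[p]],float),K(s),np.array(s["dist"],float))[0,0]
    return -R.T@t, R.T@np.array([n[0],n[1],1])
def onz(s,p,z):
    c,d=ray(s,p); return c+d*(z-c[2])/d[2]
def proj(s,P):
    R,t=ext(s); return cv2.projectPoints(np.array(P,float).reshape(-1,1,3),cv2.Rodrigues(R)[0],t,K(s),np.array(s["dist"],float))[0][:,0]
def tri(s1,p1,s2,p2):
    c1,d1=ray(s1,p1);c2,d2=ray(s2,p2)
    A=np.stack([d1,-d2],1);k=np.linalg.lstsq(A,c2-c1,rcond=None)[0]
    a,b=c1+d1*k[0],c2+d2*k[1]; return (a+b)/2,np.linalg.norm(a-b)
E
python3 - <<'E'
from h import *
import pickle
for n in("scene","top"):
    s=snapshot(n); cv2.imwrite(f"pics/{n}0.png",s["frame"]); pickle.dump(s,open(f"{n}0.pkl","wb"))
    print(n,s["fov_y"],s["dist"],ray(s,(320,200)))
print(get_obs())
E
```

```text
pics
scene 57.04652713654501 [-0.00747232  0.          0.          0.          0.        ] (array([ 0.91942634, -0.4782489 ,  0.63783863]), array([-0.49497851,  0.5319225 , -0.68729583]))
top 56.66596537262297 [-0.07610764  0.          0.          0.          0.        ] (array([ 0.3171618 , -0.02395375,  1.06254753]), array([ 0.19263024,  0.00240401, -0.98151906]))
{'clock': 0.1, 'joint_pos': array([ 9.36840559e+01,  2.05854928e+01,  6.40648226e-01, -1.85817859e-02,
       -7.01336010e+01, -1.65076003e+01]), 'qvel': array([ 0.01186967, -0.01835076,  0.05809943,  0.03113318,  0.1352076 ,
        0.04143984]), 'tau': array([-1.21977155e-03, -5.84162164e+01,  2.93753707e+01,  7.01557919e+00,
        1.01952895e-02, -4.41261909e-05]), 'tool_pos': array([0.14972995, 0.65776055, 0.2257468 ]), 'orientation': array([  3.95462633,  89.91963234, -98.87524471]), 'force': array([-0.57449802,  0.2709672 , -0.14209892]), 'moment': array([ 0.0698522 ,  0.04244519, -0.02301488]), 'opening': 0.08780517763688797}
```

View pics/scene0.png

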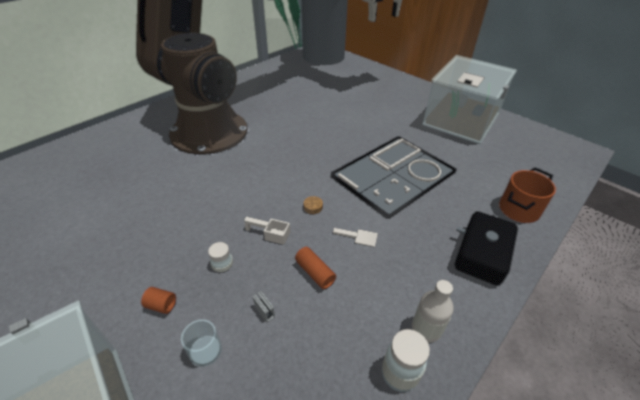

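View pics/top0.png

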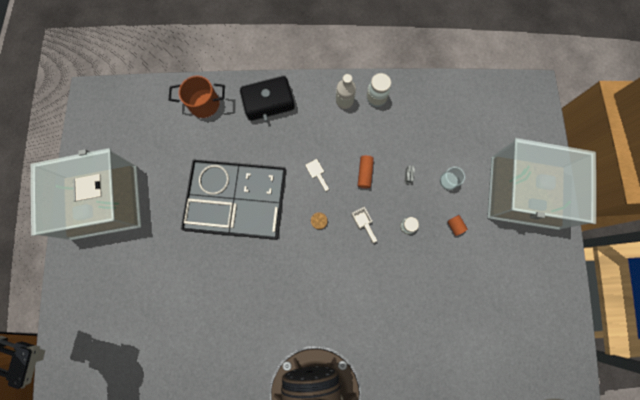

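```bash
python3 - <<'E'
import cv2
t=cv2.imread("pics/top0.png");s=cv2.imread("pics/scene0.png")
def c(i,x,y,w,h,k,n):
    o=cv2.resize(i[y:y+h,x:x+w],None,fx=k,fy=k,interpolation=cv2.INTER_CUBIC)
    for X in range((x+9)//10*10,x+w,10):
        cv2.putText(o,str(X),((X-x)*k,8),0,.3,(0,255,255),1); cv2.line(o,((X-x)*k,10),((X-x)*k,14),(0,255,255),1)
    for Y in range((y+9)//10*10,y+h,10):
        cv2.putText(o,str(Y),(0,(Y-y)*k+4),0,.3,(0,255,255),1); cv2.line(o,(20,(Y-y)*k),(24,(Y-y)*k),(0,255,255),1)
    cv2.imwrite("pics/"+n,o)
c(t,300,150,172,95,5,"a.png") if 0 else c(t,340,152,130,96,6,"a.png")
c(t,178,154,112,88,6,"b.png")
c(s,175,205,175,165,4,"c.png") if 0 else c(s,170,210,180,158,4,"c.png")
E
```

```text
(no output)
```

View pics/a.png

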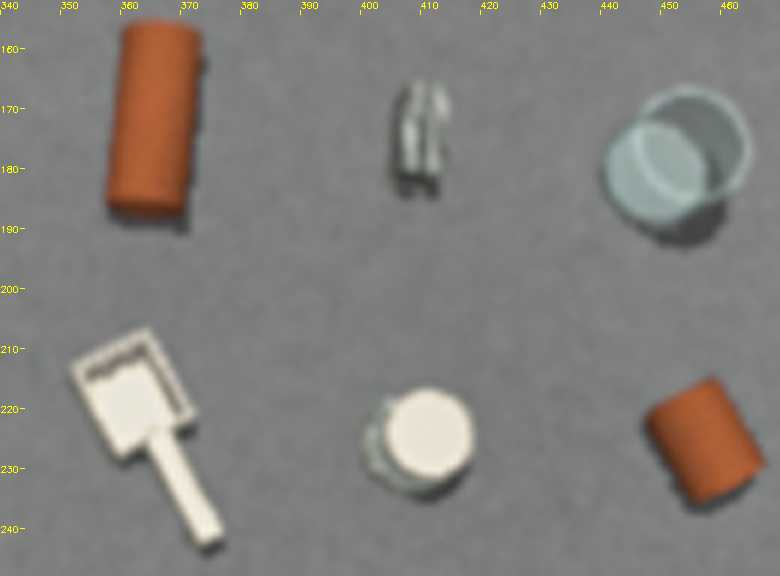

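View pics/b.png

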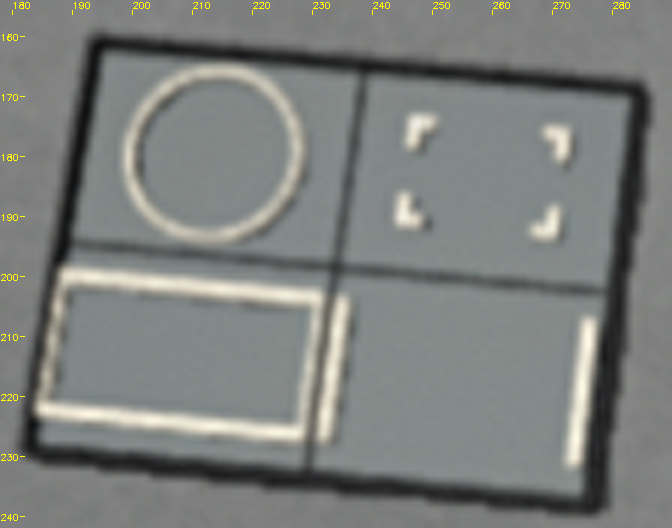

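View pics/c.png

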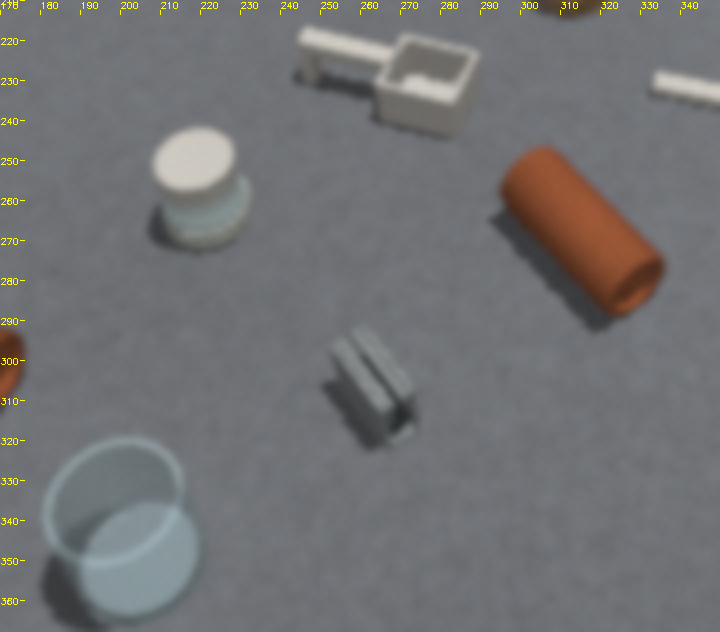

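```bash
cat > m.py <<'E'
from h import *
import pickle
T=pickle.load(open("top0.pkl","rb"));S=pickle.load(open("scene0.pkl","rb"))
A=lambda u,v:((u+.5)/6-.5+340,(v+.5)/6-.5+152)
B=lambda u,v:((u+.5)/6-.5+178,(v+.5)/6-.5+154)
C=lambda u,v:((u+.5)/4-.5+170,(v+.5)/4-.5+210)
np.set_printoptions(precision=4,suppress=True)
E
python3 - <<'E'
from m import *
print("cup rim",*tri(T,A(693,145),S,C(114,501)),"bottom",*tri(T,A(655,173),S,C(140,560)))
print("bowl")
for a,c in [((148,328),(480,52)),((72,370),(458,100)),((120,460),(375,85)),((196,412),(405,33))]: print(*tri(T,A(*a),S,C(*c)))
print("handle end",*tri(T,A(208,540),S,C(305,34)))
print("clip",*tri(T,A(423,131),S,C(373,367)))
print("clip ends",onz(T,A(428,87),.036),onz(T,A(418,175),.036))
print("clip ends S",onz(S,C(346,336),.036),onz(S,C(400,400),.036))
print("tube c",onz(T,A(154,117),.022), "S", onz(S,C(582,232),.022))
print("tube axis",onz(T,A(162,24),.022),onz(T,A(146,211),.022))
print("tray rim")
for b in [(95,38),(650,84),(606,514),(22,460)]: print(onz(T,B(*b),.014))
print("ring",onz(T,B(213,153),.016),"cross",onz(T,B(336,268),.008))
print("clipb",[onz(T,B(*b),.016)[:2] for b in [(409,115),(568,127),(556,240),(398,226)]])
print("scoop in",[onz(T,B(*b),.016)[:2] for b in [(72,290),(312,305),(302,428),(52,404)]])
print("bars",[onz(T,B(*b),.016)[:2] for b in [(348,297),(328,440),(583,317),(568,466)]])
E
```

```text
cup rim [ 0.5789 -0.4035  0.0577] 0.0018824408235891814 bottom [ 0.5788 -0.4037  0.0035] 0.0013555493740517084
bowl
[ 0.5003 -0.1355  0.0613] 0.018471611066430717
[ 0.4818 -0.1179 -0.0036] 0.013320683185740926
[ 0.4375 -0.1411 -0.0062] 0.015778222901712095
[ 0.4613 -0.1549  0.0625] 0.019785970681828424
handle end [ 0.4008 -0.1693  0.0298] 0.002751862638086322
clip [ 0.5943 -0.2817  0.0321] 0.0019900160988748717
clip ends [ 0.6146 -0.2855  0.036 ] [ 0.571  -0.2777  0.036 ]
clip ends S [ 0.5753 -0.2803  0.036 ] [ 0.6187 -0.2848  0.036 ]
tube c [ 0.6052 -0.1542  0.022 ] S [ 0.6068 -0.1542  0.022 ]
tube axis [ 0.6524 -0.1601  0.022 ] [ 0.5584 -0.1485  0.022 ]
tray rim
[0.6499 0.3543 0.014 ]
[0.6214 0.0775 0.014 ]
[0.4118 0.097  0.014 ]
[0.4401 0.3773 0.014 ]
ring [0.5894 0.2912 0.016 ] cross [0.5329 0.2303 0.008 ]
clipb [array([0.607 , 0.1952]), array([0.5997, 0.1172]), array([0.5435, 0.1221]), array([0.5515, 0.1989])]
scoop in [array([0.5221, 0.3571]), array([0.5132, 0.2393]), array([0.4539, 0.242 ]), array([0.4667, 0.3635])]
bars [array([0.5169, 0.222 ]), array([0.448 , 0.2293]), array([0.5057, 0.1086]), array([0.4344, 0.1149])]
```

```bash
python3 - <<'E'
from m import *
P=[]
for a,c in [((148,328),(458,100)),((72,370),(480,52)),((120,460),(405,33)),((196,412),(375,85))]:
    p,e=tri(T,A(*a),S,C(*c)); P.append(p); print(p,e)
q=[onz(T,A(*a),.030)[:2] for a in [(148,328),(72,370),(120,460),(196,412)]]
f=(q[0]+q[1])/2;b=(q[2]+q[3])/2;he=onz(T,A(206,542),.034)[:2]
ax=f-he;print("len",np.linalg.norm(ax),np.linalg.norm(f-b));ax/=np.linalg.norm(ax)
print("scoop c",f-.05*ax,he+.05*ax,"yaw",np.degrees(np.arctan2(ax[1],ax[0])))
# tray fit
m=lambda z,L:np.mean([onz(T,B(*b),z)[:2] for b in L],0)
cup=m(.016,[(213,153)]);clip=m(.016,[(409,115),(568,127),(556,240),(398,226)])
sc=m(.016,[(72,290),(312,305),(302,428),(52,404)]);tu=m(.016,[(348,297),(328,440),(583,317),(568,466)])
rim=m(.014,[(95,38),(650,84),(606,514),(22,460)]);cr=m(.008,[(336,268)])
M=np.array([[-67,50],[67,50],[-67,-50],[67,-50],[0,0],[0,0]])/1000
W=np.array([cup,clip,sc,tu,rim,cr]);mm=M.mean(0);wm=W.mean(0)
U,s,V=np.linalg.svd((M-mm).T@(W-wm));R=V.T@U.T;t=wm-R@mm
print("scale",np.sqrt(((W-wm)**2).sum()/((M-mm)**2).sum()),"yaw",np.degrees(np.arctan2(R[1,0],R[0,0])),"c",t)
for n,a,w in zip("cup clip scoop tube rim cross".split(),M,W): print(n,R@a+t,w,"err mm",(w-R@a-t)*1000)
E
```

```text
[ 0.5009 -0.1445  0.0317] 0.004105025592696616
[ 0.4815 -0.1091  0.0282] 0.002388636539193885
[ 0.4393 -0.1293  0.0283] 0.004398018473488309
[ 0.46   -0.1667  0.0304] 0.0012510767637658195
len 0.10016083732051802 0.04650204117058064
scoop c [ 0.4446 -0.1484] [ 0.4444 -0.1485] yaw 24.036939001164118
scale 0.9962510781490086 yaw -95.71044361357606 c [0.5323 0.2293]
cup [0.5887 0.291 ] [0.5894 0.2912] err mm [0.6832 0.2261]
clip [0.5754 0.1576] [0.5754 0.1584] err mm [0.0687 0.7422]
scoop [0.4892 0.3009] [0.489  0.3005] err mm [-0.2204 -0.4264]
tube [0.4759 0.1676] [0.4762 0.1687] err mm [0.3809 1.1551]
rim [0.5323 0.2293] [0.5308 0.2265] err mm [-1.4821 -2.73  ]
cross [0.5323 0.2293] [0.5329 0.2303] err mm [0.5697 1.033 ]
```

```bash
cat > plan.py <<'E'
import sys
from h import *
from scipy.spatial.transform import Rotation as Ro
# x y z(mm) J(deg) rows ; prints rows: tool shifts mm, turn deg
np.set_printoptions(precision=4,suppress=True)
def plan(x,y,z,J,n):
    o=get_obs();r,p,w=o["orientation"];R=Ro.from_euler("xyz",[r,p,w],degrees=True).as_matrix()
    P=np.array(o["tool_pos"])*1000;J0=np.degrees(np.arctan2(R[1,2],R[0,2]))
    D=np.array([x,y,z])-P;dJ=(J-J0+180)%360-180
    print("t",o["clock"],"at",P,"J",J0,"tilt",np.degrees(np.arccos(-R[2,0])),"F",o["force"],"open",o["opening"],"j1,j6",o["joint_pos"][[0,5]])
    print("delta",D,dJ)
    for k in range(n):
        v=R.T@(D/n); print(*np.round(v,1),round(-dJ/n,2),sep=",")
        R=R@Ro.from_euler("x",-dJ/n,degrees=True).as_matrix()
if __name__=="__main__":
    a=[float(v) for v in sys.argv[1:6]]; plan(*a[:4],int(a[4]))
E
python3 plan.py 605 -154 120 -97 16
python3 - <<'E'
from m import *
i=S["frame"].copy();k=5;x0,y0,w,h=325,130,140,90
o=cv2.resize(i[y0:y0+h,x0:x0+w],None,fx=k,fy=k,interpolation=cv2.INTER_CUBIC)
y=np.radians(-95.7);R=np.array([[np.cos(y),-np.sin(y)],[np.sin(y),np.cos(y)]]);c=np.array([.5326,.2298])
def dr(P,z,col):
    q=np.array(P)/1000;q=q@R.T+c;p=proj(S,np.c_[q,np.full(len(q),z)]);p=(p-[x0,y0]+.5)*k-.5
    cv2.polylines(o,[p.round().astype(int).reshape(-1,1,2)],True,col,1)
a=np.linspace(0,2*np.pi,60)
rect=lambda cx,cy,a,b:[(cx-a,cy-b),(cx+a,cy-b),(cx+a,cy+b),(cx-a,cy+b)]
dr(np.c_[40*np.cos(a)-67,40*np.sin(a)+50],.016,(0,0,255))
dr(rect(67,50,34,22),.016,(0,0,255));dr(rect(-67,-50,62,30),.016,(0,0,255));dr(rect(67,-50,57,35),.016,(0,0,255))
cv2.imwrite("pics/d.png",o)
E
```

```text
t 0.1 at [149.7299 657.7606 225.7468] J -102.82987491438402 tilt 0.08036766123539499 F [-0.5745  0.271  -0.1421] open 0.08780517763688797 j1,j6 [ 93.6841 -16.5076]
delta [ 455.2701 -811.7606 -105.7468] 5.829874914384021
6.7,39.0,43.1,-0.36
6.7,38.7,43.4,-0.36
6.7,38.5,43.6,-0.36
6.7,38.2,43.9,-0.36
6.7,37.9,44.1,-0.36
6.7,37.6,44.4,-0.36
6.7,37.3,44.6,-0.36
6.7,37.1,44.8,-0.36
6.7,36.8,45.1,-0.36
6.7,36.5,45.3,-0.36
6.7,36.2,45.5,-0.36
6.7,35.9,45.8,-0.36
6.7,35.6,46.0,-0.36
6.7,35.3,46.2,-0.36
6.7,35.0,46.4,-0.36
6.7,34.7,46.7,-0.36
```

View pics/d.png

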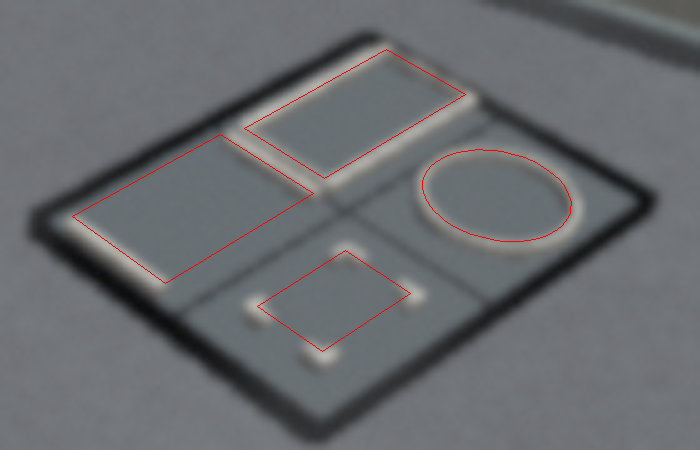

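The overlay of the tray fit matches the second view: ring, clip angles, scoop rim and bars all sit on the red lines, for example the ring around crop (497,196). So the 16 mm wall tops agree. Moving now.

>>> arm_command(commands=[6.7,39,43.1,-0.4,100,6.7,38.7,43.4,-0.4,100,6.7,38.5,43.6,-0.4,100,6.7,38.2,43.9,-0.4,100,6.7,38,44,-0.4,100])

```text
clock: 0.72
tool_pos: [0.2942, 0.3991, 0.1888]
orientation: [5.6, 89.7, -94.9]
force: [1.0, 0.1, -0.6]
opening: 0.0878
```

>>> arm_command(commands=[4,37.6,44.4,0,100,4,37.3,44.6,0,100,4,37,45,0,100,4,37,45,0,100,4,37,45,0,100])

```text
clock: 1.35
tool_pos: [0.4387, 0.1356, 0.1695]
orientation: [11.6, 89.7, -88.8]
force: [0.6, 1.7, 0.4]
opening: 0.0874
```

```bash
python3 plan.py 606 -154 100 -97 5
```

```text
t 1.35 at [438.6567 135.6427 169.5087] J -100.3440912757641 tilt 0.27505668453805077 F [0.5579 1.6911 0.4336] open 0.08744954917971054 j1,j6 [42.0626 37.4586]
delta [ 167.3433 -289.6427  -69.5087] 3.3440912757641
14.2,43.3,50.9,-0.67
14.2,42.7,51.4,-0.67
14.2,42.1,51.9,-0.67
14.2,41.5,52.4,-0.67
14.2,40.9,52.9,-0.67
```

>>> arm_command(commands=[12,36,42.5,-0.6,100,12,36,43,-0.6,100,12,35,43,-0.6,100,12,35,43.5,-0.6,100,12,34.5,44,-0.6,100])

```text
clock: 1.98
tool_pos: [0.5826, -0.1148, 0.1094]
orientation: [38.8, 89.8, -58.4]
force: [1.5, 0.8, 1.0]
opening: 0.0876
```

```bash
python3 plan.py 606 -154 60 -97 2; python3 - <<'E'
from h import *
for n in("scene","top"):
    s=snapshot(n); x=(270,220,110,90) if n=="scene" else (310,110,110,90)
    cv2.imwrite(f"pics/e{n}.png",s["frame"])
E
```

```text
t 1.975 at [ 582.5601 -114.76    109.3844] J -97.2210476515549 tilt 0.23367130854077778 F [1.4725 0.8156 1.0096] open 0.08758306981208619 j1,j6 [ 7.8458 74.769 ]
delta [ 23.4399 -39.24   -49.3844] 0.22104765155489758
24.8,14.0,17.9,-0.11
24.8,14.0,17.9,-0.11
```

>>> arm_command(commands=[24.8,14,18,0,100,24.8,14,18,0,100,0,0,0,0,100,26,0,0,0,100,24,0,0,0,100])

```text
clock: 2.7
tool_pos: [0.6068, -0.1578, 0.0074]
orientation: [28.1, 89.7, -69.5]
force: [-0.7, 0.4, 0.4]
opening: 0.0879
```

```bash
python3 plan.py 606 -154 6 -97 1
```

```text
t 2.7 at [ 606.7629 -157.8404    7.3645] J -97.60476481251749 tilt 0.25151766805837983 F [-0.6677  0.3697  0.3922] open 0.0879488460655955 j1,j6 [ 3.3841 78.7443]
delta [-0.7629  3.8404 -1.3645] 0.6047648125174874
1.3,-1.3,-3.7,-0.6
```

Correct sideways, close, then check.

>>> arm_command(commands=[1,-1.3,-3.5,-0.6,100,0,0,0,0,0,0,0,0,0,0,0,0,0,0,0,0,0,0,0,0])

```text
clock: 3.32
tool_pos: [0.6067, -0.1521, 0.0098]
orientation: [52.6, 89.7, -44.2]
force: [-1.0, 0.4, -0.4]
opening: 0.0531
```

```bash
python3 plan.py 606 -154 100 -97 3
```

```text
t 3.325 at [ 606.7277 -152.123     9.8001] J -96.84430753488449 tilt 0.3406251885578811 F [-1.0377  0.3569 -0.4167] open 0.053134096393164694 j1,j6 [ 3.9417 78.9325]
delta [-0.7277 -1.877  90.1999] -0.15569246511552137
-30.1,-0.0,0.8,0.05
-30.1,-0.0,0.8,0.05
-30.1,-0.0,0.8,0.05
```

>>> arm_command(commands=[0,0,0,0,0,0,0,0,0,0,0,0,0,0,0])

```text
clock: 3.7
tool_pos: [0.6069, -0.1523, 0.0101]
orientation: [56.6, 89.6, -40.3]
force: [0.1, -0.1, 0.5]
opening: 0.0395
```

```bash
python3 -c "
from plant import *
for i in range(4): o=get_obs(); print(o['clock'],o['tool_pos'],o['opening'],o['force'])"
```

```text
3.7 [ 0.60688581 -0.15225908  0.0101305 ] 0.03949862455042601 [ 0.05126717 -0.08641756  0.4877061 ]
3.7 [ 0.60688581 -0.15225908  0.0101305 ] 0.03949862455042601 [ 0.05126717 -0.08641756  0.4877061 ]
3.7 [ 0.60688581 -0.15225908  0.0101305 ] 0.03949862455042601 [ 0.05126717 -0.08641756  0.4877061 ]
3.7 [ 0.60688581 -0.15225908  0.0101305 ] 0.03949862455042601 [ 0.05126717 -0.08641756  0.4877061 ]
```

>>> arm_command(commands=[-30,0,0,0,0,-35,0,0,0,0,-35,0,0,0,0])

```text
clock: 4.08
tool_pos: [0.6034, -0.1519, 0.1082]
orientation: [-41.4, 89.7, -138.4]
force: [1.0, -0.1, -1.7]
opening: 0.0398
```

```bash
python3 plan.py 476 168 105 -5.7 10
```

```text
t 4.075 at [ 603.37   -151.9283  108.2228] J -96.91105659397735 tilt 0.3398114907801136 F [ 1.0447 -0.0583 -1.656 ] open 0.039790073547579755 j1,j6 [ 3.9537 78.9838]
delta [-127.37    319.9283   -3.2228] 91.21105659397733
0.3,-16.5,-30.2,-9.12
0.3,-11.5,-32.5,-9.12
0.3,-6.2,-33.9,-9.12
0.3,-0.8,-34.4,-9.12
0.3,4.7,-34.1,-9.12
0.3,10.1,-32.9,-9.12
0.3,15.2,-30.9,-9.12
0.3,19.9,-28.1,-9.12
0.3,24.1,-24.6,-9.12
0.3,27.7,-20.5,-9.12
```

Force z of -1.7 N suggests the load (about 110 g) is held, and the opening stays at 40 mm.

>>> arm_command(commands=[0,-16.5,-30,-9.1,0,0,-11.5,-32.5,-9.1,0,0,-6,-34,-9.1,0,0,-1,-34.5,-9.1,0,0,4.5,-34,-9.1,0])

```text
clock: 4.7
tool_pos: [0.5384, 0.0094, 0.1102]
orientation: [-31.6, 89.8, -81.9]
force: [0.8, -0.1, -0.6]
opening: 0.0396
```

```bash
python3 plan.py 476 168 70 -5.7 5
```

```text
t 4.7 at [538.415    9.4394 110.2062] J -50.273382913501614 tilt 0.21653180490909432 F [ 0.7878 -0.0681 -0.577 ] open 0.039649383963915937 j1,j6 [ 22.0277 107.5254]
delta [-62.415  158.5606 -40.2062] 44.573382913501604
7.9,10.7,-32.4,-8.91
7.9,15.6,-30.3,-8.91
7.9,20.1,-27.6,-8.91
7.9,24.1,-24.1,-8.91
7.9,27.6,-20.1,-8.91
```

>>> arm_command(commands=[8,10.5,-32.5,-8.9,0,8,15.5,-30.5,-8.9,0,8,20,-27.5,-8.9,0,8,24,-24,-8.9,0,8,27.5,-20,-8.9,0])

```text
clock: 5.32
tool_pos: [0.4715, 0.1719, 0.0689]
orientation: [-60.7, 89.8, -65.0]
force: [-0.4, 0.1, -1.1]
opening: 0.0398
```

```bash
python3 plan.py 476 168 60 -5.7 1;  python3 - <<'E'
from h import *
a=snapshot("top")["frame"];b=snapshot("scene")["frame"]
a=cv2.resize(a[150:250,180:300],None,fx=4,fy=4,interpolation=2)[:400];b=cv2.resize(b[100:225,310:470],None,fx=3,fy=3,interpolation=2)
b=cv2.copyMakeBorder(b,0,25,0,0,0);b=cv2.resize(b[:400],(320,267));b=cv2.copyMakeBorder(b,0,133,0,0,0)
cv2.imwrite("pics/f.png",np.hstack([a,b]))
E
```

```text
t 5.325 at [471.5205 171.8765  68.8987] J -4.285052858231031 tilt 0.19375741363035376 F [-0.4218  0.1305 -1.0658] open 0.03975601094677917 j1,j6 [ 42.6462 132.874 ]
delta [ 4.4795 -3.8765 -8.8987] -1.4149471417689767
8.9,-3.5,4.7,1.41
```

View pics/f.png

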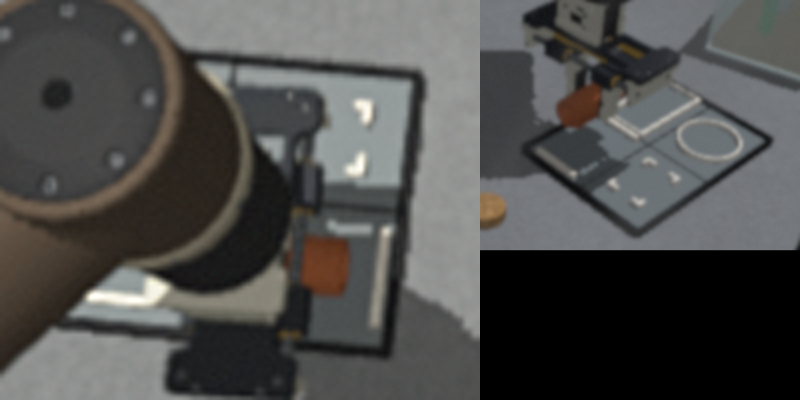

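The view shows the tube held level over its bay, with its end at crop (345,265) between the bars. Lowering it now.

>>> arm_command(commands=[10,-3.5,4.7,1.4,0,16,0,0,0,0,14,0,0,0,0,0,0,0,0,0])

```text
clock: 5.92
tool_pos: [0.4762, 0.1666, 0.0259]
orientation: [-85.0, 89.8, -91.1]
force: [-0.3, 0.1, -0.6]
opening: 0.0393
```

```bash
python3 plan.py 476 168 19 -5.7 1
```

```text
t 5.925 at [476.1742 166.6164  25.87  ] J -6.103016131053412 tilt 0.235680365712346 F [-0.3243  0.0585 -0.6017] open 0.0393373586951442 j1,j6 [ 41.7706 131.9018]
delta [-0.1742  1.3836 -6.87  ] 0.4030161310534197
6.9,1.4,-0.3,-0.4
```

>>> arm_command(commands=[5,1.4,0,-0.4,0,3,0,0,0,0,0,0,0,0,0])

```text
clock: 6.3
tool_pos: [0.4771, 0.1678, 0.0181]
orientation: [-71.2, 89.8, -77.0]
force: [-0.1, -0.3, -0.2]
opening: 0.039
```

```bash
python3 plan.py 476 168 18 -5.7 1
```

```text
t 6.3 at [477.1425 167.7919  18.1396] J -5.756893688067025 tilt 0.21363026686940653 F [-0.0508 -0.3146 -0.2052] open 0.03899154740419121 j1,j6 [ 41.8105 132.1791]
delta [-1.1425  0.2081 -0.1396] 0.056893688067020776
0.1,0.1,-1.2,-0.06
```

>>> arm_command(commands=[1.5,0,0,0,0,0,0,0,0,75,0,0,0,0,75,0,0,0,0,75,0,0,0,0,75])

```text
clock: 6.92
tool_pos: [0.478, 0.1685, 0.0187]
orientation: [-26.9, 89.8, -32.6]
force: [0.1, -0.5, -0.7]
opening: 0.0652
```

>>> arm_command(commands=[-15,0,0,0,75,-40,0,0,0,75,-50,0,0,0,75])

```text
clock: 7.3
tool_pos: [0.4757, 0.1671, 0.1245]
orientation: [-106.9, 89.5, -112.6]
force: [1.2, 0.4, 0.2]
opening: 0.0659
```

```bash
python3 plan.py 593 -281 90 -98 9
```

```text
t 7.3 at [475.6551 167.1209 124.5146] J -5.715534107008497 tilt 0.47335539097937435 F [1.1819 0.3859 0.1905] open 0.06587844632706406 j1,j6 [ 41.8844 132.2398]
delta [ 117.3449 -448.1209  -34.5146] -92.2844658929915
4.2,-48.2,17.9,10.25
4.2,-44.2,26.2,10.25
4.2,-38.9,33.7,10.25
4.2,-32.3,40.1,10.25
4.2,-24.6,45.2,10.25
4.2,-16.2,48.8,10.25
4.2,-7.2,50.9,10.25
4.2,2.0,51.4,10.25
4.2,11.1,50.2,10.25
```

>>> arm_command(commands=[4,-48,18,10.2,70,4,-44,26,10.2,70,4,-39,34,10.2,70,4,-32,40,10.2,70,4,-25,45,10.2,70])

```text
clock: 7.92
tool_pos: [0.5459, -0.083, 0.1171]
orientation: [56.9, 89.2, -0.9]
force: [1.1, 0.4, -1.4]
opening: 0.0616
```

```bash
python3 plan.py 594.5 -282 80 -98 5
```

```text
t 7.925 at [545.9075 -83.0084 117.1044] J -57.739405585119464 tilt 0.7605100143544148 F [ 1.0814  0.3537 -1.4277] open 0.06155177733359953 j1,j6 [ 11.8012 110.3274]
delta [  48.5925 -198.9916  -37.1044] -40.26059441488053
7.6,-13.1,38.8,8.05
7.6,-7.5,40.2,8.05
7.6,-1.8,40.9,8.05
7.6,3.9,40.8,8.05
7.6,9.6,39.8,8.05
```

>>> arm_command(commands=[7.5,-13,39,8,65,7.5,-7.5,40,8,65,7.5,-2,41,8,65,7.5,4,41,8,65,7.5,9.5,40,8,65])

```text
clock: 8.55
tool_pos: [0.5952, -0.2911, 0.0857]
orientation: [96.3, 88.9, -2.9]
force: [-0.0, 1.4, -0.6]
opening: 0.0568
```

```bash
python3 plan.py 594.5 -282 60 -98 1;  python3 - <<'E'
from h import *
b=snapshot("scene")["frame"]
cv2.imwrite("pics/g.png",cv2.resize(b[170:370,160:360],None,fx=3,fy=3,interpolation=2))
E
```

```text
t 8.55 at [ 595.2053 -291.1016   85.7085] J -99.16225932949125 tilt 1.072399297588615 F [-0.0043  1.4042 -0.6377] open 0.05679867484088006 j1,j6 [-9.3071 90.2363]
delta [ -0.7053   9.1016 -25.7085] 1.162259329491235
25.7,-2.6,-8.8,-1.16
```

View pics/g.png

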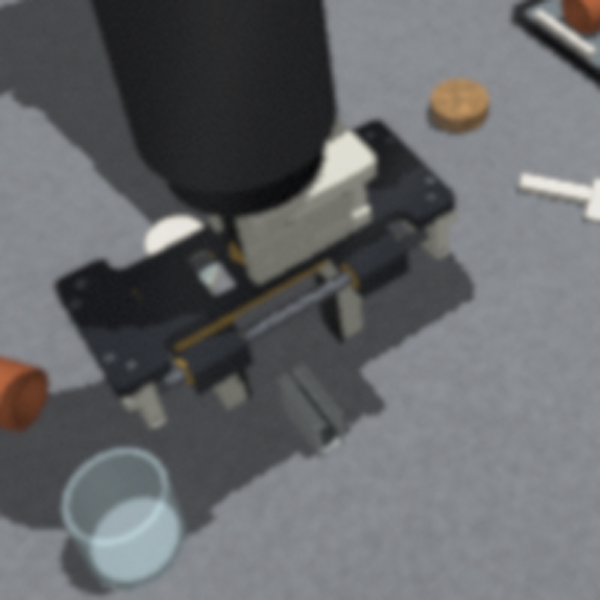

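```bash
python3 - <<'E'
from m import *
for p in [(211,312),(160+441/3,170+255/3),(160+235/3,170+408/3),(160+350/3,170+338/3)]:
    for z in (.086,.11,.13,.15): print(p,z,onz(S,p,z)[:2])
E
```

```text
(211, 312) 0.086 [ 0.5774 -0.3697]
(211, 312) 0.11 [ 0.5923 -0.3744]
(211, 312) 0.13 [ 0.6047 -0.3784]
(211, 312) 0.15 [ 0.6171 -0.3823]
(307.0, 255.0) 0.086 [ 0.6081 -0.1776]
(307.0, 255.0) 0.11 [ 0.6216 -0.1906]
(307.0, 255.0) 0.13 [ 0.6329 -0.2015]
(307.0, 255.0) 0.15 [ 0.6442 -0.2124]
(238.33333333333331, 306.0) 0.086 [ 0.6009 -0.3322]
(238.33333333333331, 306.0) 0.11 [ 0.6148 -0.3385]
(238.33333333333331, 306.0) 0.13 [ 0.6263 -0.3438]
(238.33333333333331, 306.0) 0.15 [ 0.6379 -0.3491]
(276.6666666666667, 282.6666666666667) 0.086 [ 0.6128 -0.2577]
(276.6666666666667, 282.6666666666667) 0.11 [ 0.6261 -0.2673]
(276.6666666666667, 282.6666666666667) 0.13 [ 0.6372 -0.2753]
(276.6666666666667, 282.6666666666667) 0.15 [ 0.6483 -0.2833]
```

Crop: clip at (310,405) lies between the open fingers, and the gripper's end posts are about 66 mm above the tips, so they clear the cup. Lowering.

>>> arm_command(commands=[25,-2.5,-8.8,-1.2,60,24,0,0,0,60,20,0,0,0,60,0,0,0,0,60])

```text
clock: 9.1
tool_pos: [0.5964, -0.2889, 0.0173]
orientation: [90.5, 88.8, -8.2]
force: [-0.1, -0.6, -0.4]
opening: 0.0524
```

```bash
python3 plan.py 594.5 -282 9.5 -98 1
```

```text
t 9.1 at [ 596.4068 -288.9091   17.3073] J -98.65723216998484 tilt 1.1525859269782324 F [-0.1475 -0.5505 -0.3639] open 0.05236728457667809 j1,j6 [-9.0331 90.3934]
delta [-1.9068  6.9091 -7.8073] 0.6572321699848374
7.7,-3.1,-6.5,-0.66
```

>>> arm_command(commands=[8,-3,-6.5,-0.6,60,0,0,0,0,60])

```text
clock: 9.35
tool_pos: [0.5954, -0.2818, 0.011]
orientation: [89.2, 88.7, -8.8]
force: [-0.4, -0.7, -0.1]
opening: 0.0521
```

```bash
python3 plan.py 594.5 -282 9.5 -98 1
```

```text
t 9.35 at [ 595.433  -281.7522   11.0349] J -97.99615409498224 tilt 1.2843155685071022 F [-0.401  -0.6947 -0.1321] open 0.05207890516003207 j1,j6 [-8.3897 90.3839]
delta [-0.933  -0.2478 -1.5349] -0.003845905017755058
1.5,-0.9,0.4,0.0
```

>>> arm_command(commands=[1.5,-1,0,0,0,0,0,0,0,0,0,0,0,0,0,0,0,0,0,0,0,0,0,0,0])

```text
clock: 9.98
tool_pos: [0.5956, -0.2817, 0.0114]
orientation: [88.7, 88.6, -9.3]
force: [-0.7, -0.8, 0.1]
opening: 0.0187
```

>>> arm_command(commands=[0,0,0,0,0,0,0,0,0,0])

```text
clock: 10.22
tool_pos: [0.5956, -0.2817, 0.0114]
orientation: [88.6, 88.6, -9.3]
force: [-0.2, -0.1, 0.2]
opening: 0.0186
```

```bash
python3 plan.py 594.5 -282 110 -98 3
```

```text
t 10.225 at [ 595.5812 -281.6527   11.4159] J -97.9558066187157 tilt 1.4430718393569806 F [-0.1535 -0.123   0.214 ] open 0.018636177635769868 j1,j6 [-8.37   90.3892]
delta [-1.0812 -0.3473 98.5841] -0.044193381284287625
-32.9,0.5,0.2,0.01
-32.9,0.5,0.2,0.01
-32.9,0.5,0.2,0.01
```

>>> arm_command(commands=[-30,0,0,0,0,-35,0,0,0,0,-35,0,0,0,0])

```text
clock: 10.6
tool_pos: [0.5904, -0.2807, 0.1096]
orientation: [90.4, 89.0, -7.6]
force: [0.6, -0.5, -0.8]
opening: 0.0189
```

```bash
python3 plan.py 576 158 105 -5.7 10
```

```text
t 10.6 at [ 590.4385 -280.7239  109.598 ] J -97.99740219123487 tilt 0.9640210554455333 F [ 0.6486 -0.4734 -0.8361] open 0.018876935257376513 j1,j6 [-8.3764 90.3878]
delta [-14.4385 438.7239  -4.598 ] 92.29740219123488
0.3,-7.5,-43.2,-9.23
0.3,-0.5,-43.9,-9.23
0.3,6.5,-43.4,-9.23
0.3,13.4,-41.8,-9.23
0.3,19.9,-39.1,-9.23
0.3,26.0,-35.4,-9.23
0.3,31.3,-30.8,-9.23
0.3,35.8,-25.4,-9.23
0.3,39.4,-19.3,-9.23
0.3,42.0,-12.7,-9.23
```

>>> arm_command(commands=[0,-7.5,-43,-9.2,0,0,-0.5,-44,-9.2,0,0,6.5,-43.5,-9.2,0,0,13.5,-42,-9.2,0,0,20,-39,-9.2,0])

```text
clock: 11.22
tool_pos: [0.5833, -0.0588, 0.1124]
orientation: [42.5, 88.6, -8.4]
force: [0.9, 0.8, -0.2]
opening: 0.0188
```

```bash
python3 plan.py 576 158 75 -5.7 5
```

```text
t 11.225 at [583.3332 -58.765  112.3897] J -50.898361658133396 tilt 1.3618173103179778 F [ 0.9255  0.7587 -0.1788] open 0.018750561117442274 j1,j6 [ 13.6909 115.0075]
delta [ -7.3332 216.765  -37.3897] 45.19836165813339
7.3,26.1,-34.7,-9.04
7.3,31.2,-30.2,-9.04
7.3,35.6,-24.9,-9.04
7.3,39.0,-19.0,-9.04
7.3,41.5,-12.6,-9.04
```

>>> arm_command(commands=[7.5,26,-34.5,-9,0,7.5,31,-30,-9,0,7.5,35.5,-25,-9,0,7.5,39,-19,-9,0,7.5,41,-12.5,-9,0])

```text
clock: 11.85
tool_pos: [0.5732, 0.1643, 0.074]
orientation: [-1.4, 88.5, -5.7]
force: [1.3, 0.0, -1.3]
opening: 0.0185
```

```bash
python3 plan.py 576 158 60 -5.7 1
```

```text
t 11.85 at [573.1836 164.3079  74.0438] J -4.330023914536115 tilt 1.493092588318124 F [ 1.3292  0.0094 -1.3431] open 0.018464151328078934 j1,j6 [ 35.4125 139.3279]
delta [  2.8164  -6.3079 -14.0438] -1.3699760854638896
14.1,-6.1,2.9,1.37
```

>>> arm_command(commands=[15,-6,3,1.4,0,15,0,0,0,0,15,0,0,0,0,0,0,0,0,0])

```text
clock: 12.35
tool_pos: [0.5762, 0.159, 0.0258]
orientation: [-2.5, 88.6, -8.1]
force: [-0.3, -0.4, -1.1]
opening: 0.0185
```

```bash
python3 plan.py 576 158 20.5 -5.7 1;  python3 - <<'E'
from h import *
b=snapshot("scene")["frame"]
cv2.imwrite("pics/i.png",cv2.resize(b[120:230,320:470],None,fx=4,fy=4,interpolation=2))
E
```

```text
t 12.35 at [576.161  158.9712  25.7739] J -5.61192047979103 tilt 1.4119603465776005 F [-0.2948 -0.4185 -1.1177] open 0.01849868622515963 j1,j6 [ 34.7792 138.4895]
delta [-0.161  -0.9712 -5.2739] -0.08807952020896437
5.3,-1.0,-0.2,0.09
```

View pics/i.png

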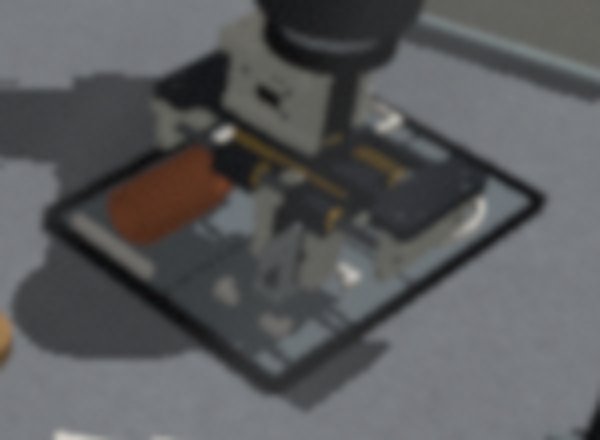

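Crop: the tube lies between its bars at (165,195), and the clip hangs over its four angles at (280,265). Setting it down.

>>> arm_command(commands=[4,-1,0,0,0,2.5,0,0,0,0,0,0,0,0,0])

```text
clock: 12.78
tool_pos: [0.5777, 0.1577, 0.0209]
orientation: [1.5, 88.4, -4.2]
force: [0.1, 0.1, 1.0]
opening: 0.0188
```

```bash
python3 plan.py 576 158 19.5 -5.7 1
```

```text
t 12.775 at [577.6695 157.7395  20.866 ] J -5.673424635348542 tilt 1.5669982710339598 F [0.052  0.1099 1.0132] open 0.018816220908723143 j1,j6 [ 34.6018 138.5517]
delta [-1.6695  0.2605 -1.366 ] -0.026575364651449718
1.3,0.1,-1.7,0.03
```

>>> arm_command(commands=[1.2,0,-1,0,0,0,0,0,0,55,0,0,0,0,55,0,0,0,0,55,0,0,0,0,55])

```text
clock: 13.4
tool_pos: [0.5772, 0.1583, 0.0205]
orientation: [3.4, 88.4, -2.2]
force: [-0.3, -0.0, -0.1]
opening: 0.047
```

>>> arm_command(commands=[-15,0,0,0,55,-40,0,0,0,55,-50,0,0,0,55])

```text
clock: 13.78
tool_pos: [0.5719, 0.1571, 0.1259]
orientation: [-8.5, 88.7, -14.2]
force: [1.4, 1.6, 0.6]
opening: 0.0484
```

```bash
python3 plan.py 428 -156 90 -66 8; python3 - <<'E'
from m import *
# scoop handle line check
for a,z in [((206,542),.034),((158,436),.034)]: print(onz(T,A(*a),z))
print(onz(S,C(305,34),.034),onz(S,C(393,55),.034))
E
```

```text
t 13.775 at [571.9356 157.0994 125.8626] J -5.659125002720017 tilt 1.2942450432815709 F [1.4419 1.584  0.6192] open 0.04835786919115664 j1,j6 [ 34.8817 138.728 ]
delta [-143.9356 -313.0994  -35.8626] -60.34087499727998
4.3,-40.7,-14.1,7.54
4.3,-42.2,-8.7,7.54
4.3,-43.0,-3.1,7.54
4.3,-43.0,2.6,7.54
4.3,-42.3,8.2,7.54
4.3,-40.9,13.7,7.54
4.3,-38.7,19.0,7.54
4.3,-35.9,23.9,7.54
[ 0.3988 -0.1689  0.034 ]
[ 0.4482 -0.1486  0.034 ]
[ 0.4053 -0.1704  0.034 ] [ 0.4532 -0.1467  0.034 ]
```

>>> arm_command(commands=[4,-41,-14,7.5,50,4,-42,-9,7.5,50,4,-43,-3,7.5,50,4,-43,2.5,7.5,50,4,-42,8,7.5,50])

```text
clock: 14.4
tool_pos: [0.484, -0.0386, 0.1141]
orientation: [46.0, 87.8, 2.1]
force: [1.0, -0.4, -0.2]
opening: 0.0437
```

```bash
python3 plan.py 429 -156 85 -66 4; python3 - <<'E'
from m import *
print("jar lid",*tri(T,A(428,432),S,C(194,160)))
E
```

```text
t 14.4 at [484.0496 -38.6248 114.0942] J -44.008924883987106 tilt 2.1882154233519 F [ 0.9918 -0.3685 -0.1521] open 0.04367234452232198 j1,j6 [ 19.249  116.1652]
delta [ -55.0496 -117.3752  -29.0942] -21.991075116012894
6.7,-30.9,10.3,5.5
6.7,-29.7,13.2,5.5
6.7,-28.3,16.0,5.5
6.7,-26.7,18.6,5.5
jar lid [ 0.4463 -0.2715  0.0475] 0.0003532842412730682
```

>>> arm_command(commands=[6.5,-31,10.5,5.5,50,6.5,-30,13,5.5,50,6.5,-28,16,5.5,50,6.5,-26.5,18.5,5.5,50,0,0,0,0,50])

```text
clock: 15.02
tool_pos: [0.4263, -0.1609, 0.0904]
orientation: [69.5, 87.4, 2.6]
force: [0.6, 0.9, 1.4]
opening: 0.0435
```

```bash
python3 plan.py 429 -156 45 -66 1;  python3 - <<'E'
from h import *
b=snapshot("scene")["frame"]
cv2.imwrite("pics/j.png",cv2.resize(b[150:300,180:340],None,fx=4,fy=4,interpolation=2))
E
```

```text
t 15.025 at [ 426.3288 -160.9099   90.4361] J -66.95578267138102 tilt 2.6050058258577136 F [0.5673 0.8519 1.3773] open 0.04345345856246222 j1,j6 [  4.2836 108.6975]
delta [  2.6712   4.9099 -45.4361] 0.95578267138103
45.5,2.4,-4.2,-0.96
```

View pics/j.png

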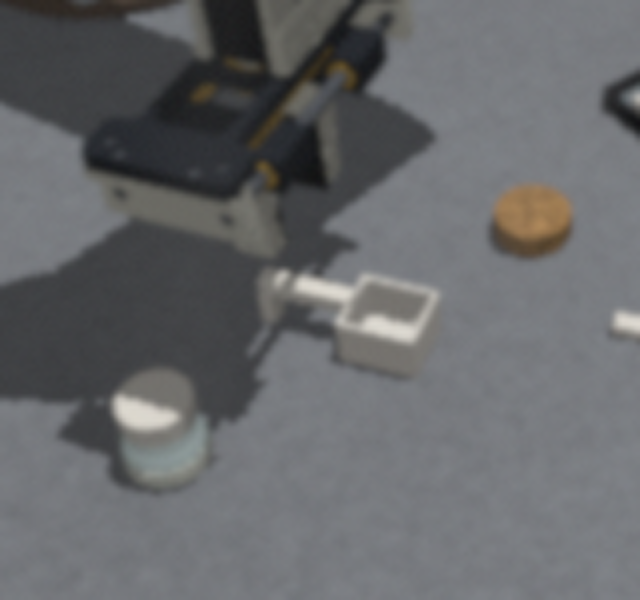

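Crop: scoop with its handle at (310,287) below the gripper, jar at (155,425) clear of it. Lowering.

>>> arm_command(commands=[22,2.4,-4,-1,50,22,0,0,0,50,0,0,0,0,50])

```text
clock: 15.45
tool_pos: [0.4334, -0.1544, 0.0491]
orientation: [67.7, 87.0, 2.2]
force: [-0.2, -0.7, 0.7]
opening: 0.0435
```

```bash
python3 plan.py 429 -156 13 -66 2
```

```text
t 15.45 at [ 433.3638 -154.3835   49.1202] J -65.58536022939084 tilt 3.017539123710208 F [-0.1502 -0.7152  0.723 ] open 0.04354792373822927 j1,j6 [  5.174  109.0497]
delta [ -4.3638  -1.6165 -36.1202] -0.41463977060914203
17.9,-3.2,-0.5,0.21
17.9,-3.2,-0.5,0.21
```

>>> arm_command(commands=[12,-5.5,-1,0.4,50,12,0,0,0,50,10,0,0,0,50,0,0,0,0,50])

```text
clock: 15.95
tool_pos: [0.4313, -0.1551, 0.0147]
orientation: [68.0, 86.8, 2.2]
force: [-0.8, -0.2, 0.2]
opening: 0.0441
```

```bash
python3 plan.py 429 -156 13 -66 1
```

```text
t 15.95 at [ 431.324  -155.0646   14.691 ] J -65.89429493373217 tilt 3.2013119294238326 F [-0.7854 -0.1968  0.2337] open 0.044062479337262296 j1,j6 [  5.1122 108.7356]
delta [-2.324  -0.9354 -1.691 ] -0.10570506626783072
1.6,-2.6,-0.1,0.11
```

>>> arm_command(commands=[2.5,-2.5,0,0,0,0,0,0,0,0,0,0,0,0,0,0,0,0,0,0,0,0,0,0,0])

```text
clock: 16.58
tool_pos: [0.4296, -0.1563, 0.0125]
orientation: [67.9, 86.7, 2.1]
force: [-0.1, 0.5, -1.6]
opening: 0.0119
```

>>> arm_command(commands=[0,0,0,0,0])

```text
clock: 16.7
tool_pos: [0.4296, -0.1563, 0.0126]
orientation: [67.9, 86.7, 2.1]
force: [0.7, -0.6, -0.5]
opening: 0.0118
```

```bash
python3 plan.py 429 -156 110 -66 1
```

```text
t 16.7 at [ 429.5997 -156.2658   12.5976] J -65.89698391984905 tilt 3.2685721336216087 F [ 0.7093 -0.5776 -0.5443] open 0.011784609971567937 j1,j6 [  4.9683 108.8717]
delta [-0.5997  0.2658 97.4024] -0.10301608015095098
-97.3,4.7,1.6,0.1
```

>>> arm_command(commands=[-30,0,0,0,0,-40,0,0,0,0,-40,0,0,0,0])

```text
clock: 17.08
tool_pos: [0.4208, -0.1565, 0.1223]
orientation: [67.9, 87.2, 2.0]
force: [0.5, -0.2, -0.1]
opening: 0.0116
```

```bash
python3 - <<'E'
import numpy as np
y=np.radians(84.3);print("scoop grip at place",np.array([489.5,301.4])-18*np.array([np.cos(y),np.sin(y)]))
E
python3 plan.py 487.7 283.5 110 -5.7 10
```

```text
scoop grip at place [487.7122445  283.48899974]
t 17.075 at [ 420.7674 -156.5394  122.2611] J -65.9084448314088 tilt 2.798775889770492 F [ 0.5367 -0.1638 -0.0599] open 0.0116482280249817 j1,j6 [  5.0203 108.9622]
delta [ 66.9326 440.0394 -12.2611] 60.2084448314088
1.6,24.0,-37.5,-6.02
1.6,27.8,-34.7,-6.02
1.6,31.3,-31.6,-6.02
1.6,34.5,-28.2,-6.02
1.6,37.2,-24.4,-6.02
1.6,39.6,-20.4,-6.02
1.6,41.5,-16.1,-6.02
1.6,42.9,-11.7,-6.02
1.6,43.9,-7.1,-6.02
1.6,44.4,-2.4,-6.02
```

>>> arm_command(commands=[1.5,24,-37.5,-6,0,1.5,28,-34.5,-6,0,1.5,31,-31.5,-6,0,1.5,34.5,-28,-6,0,1.5,37,-24.5,-6,0])

```text
clock: 17.7
tool_pos: [0.4562, 0.0672, 0.1217]
orientation: [39.0, 86.6, 3.7]
force: [0.7, -0.5, 0.3]
opening: 0.0121
```

```bash
python3 plan.py 487.7 283.5 75 -5.7 5
```

```text
t 17.7 at [456.1859  67.2139 121.7321] J -35.36752121407293 tilt 3.3709679101709207 F [ 0.731  -0.5097  0.338 ] open 0.012056852244814214 j1,j6 [ 34.5043 108.5423]
delta [ 31.5141 216.2861 -46.7321] 29.667521214072934
9.9,38.6,-20.3,-5.93
9.9,40.5,-16.2,-5.93
9.9,41.9,-11.9,-5.93
9.9,42.9,-7.5,-5.93
9.9,43.5,-3.1,-5.93
```

>>> arm_command(commands=[8,38.5,-20,-5.9,0,8,40.5,-16,-5.9,0,8,42,-12,-5.9,0,8,43,-7.5,-5.9,0,8,43,-3,-5.9,0])

```text
clock: 18.32
tool_pos: [0.4861, 0.291, 0.0841]
orientation: [9.5, 86.5, 4.8]
force: [1.0, 0.2, 0.1]
opening: 0.0118
```

```bash
python3 plan.py 487.7 283.5 60 -5.7 1;  python3 - <<'E'
from h import *
b=snapshot("scene")["frame"]
cv2.imwrite("pics/k.png",cv2.resize(b[90:230,320:480],None,fx=4,fy=4,interpolation=2))
E
```

```text
t 18.325 at [486.0801 291.0422  84.0835] J -4.737566496892667 tilt 3.468322044474833 F [0.971  0.2172 0.1049] open 0.011750300796958804 j1,j6 [ 52.4827 120.1473]
delta [  1.6199  -7.5422 -24.0835] -0.9624335031073201
24.1,-7.6,0.8,0.96
```

View pics/k.png

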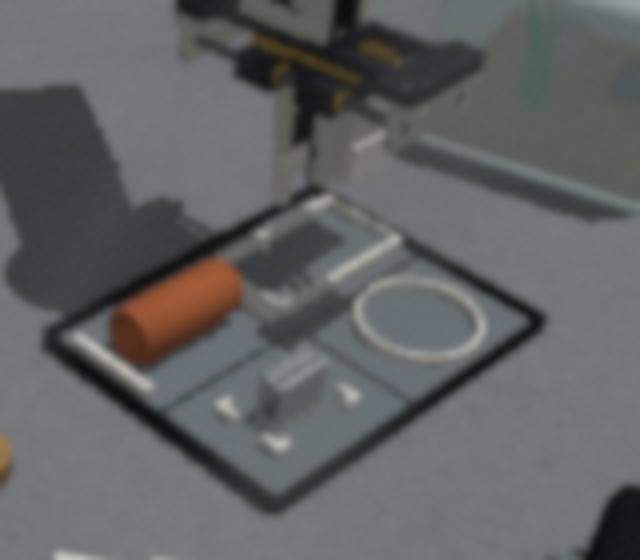

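Crop: the tube lies between the bars at (180,310), the clip stands in its angles at (293,380), and the scoop hangs above its rim. Lowering the scoop.

>>> arm_command(commands=[12,-7.5,1,1,0,12,0,0,0,0,12,0,0,0,0,12,0,0,0,0,0,0,0,0,0])

```text
clock: 19.0
tool_pos: [0.49, 0.2862, 0.031]
orientation: [9.1, 86.6, 3.7]
force: [-0.5, 0.3, -0.4]
opening: 0.0118
```

```bash
python3 plan.py 487.7 283.5 23 -5.7 1
```

```text
t 19.0 at [489.9935 286.1651  31.0413] J -5.459124309513683 tilt 3.4168928885662977 F [-0.494   0.2965 -0.3723] open 0.011816528131485168 j1,j6 [ 51.7932 119.3626]
delta [-2.2935 -2.6651 -8.0413] -0.24087569048631963
7.9,-2.9,-2.5,0.24
```

>>> arm_command(commands=[4,-3,-2.5,0.2,0,3,0,0,0,0,0,0,0,0,0])

```text
clock: 19.38
tool_pos: [0.4879, 0.2833, 0.0242]
orientation: [10.2, 86.5, 4.5]
force: [0.2, -0.2, 0.4]
opening: 0.0113
```

```bash
python3 plan.py 487.7 283.5 22 -5.7 1
```

```text
t 19.375 at [487.9279 283.3347  24.2046] J -5.696712947177599 tilt 3.47770999309109 F [ 0.1536 -0.1625  0.4064] open 0.011270387590404912 j1,j6 [ 51.7822 118.9644]
delta [-0.2279  0.1653 -2.2046] -0.0032870528224009377
2.2,0.1,-0.4,0.0
```

>>> arm_command(commands=[1.5,0,0,0,0,1.5,0,0,0,0,0,0,0,0,0])

```text
clock: 19.75
tool_pos: [0.4886, 0.2835, 0.0222]
orientation: [10.8, 86.5, 5.1]
force: [-0.9, -0.8, 3.2]
opening: 0.012
```

```bash
python3 plan.py 487.7 283.5 21 -5.7 1
```

```text
t 19.75 at [488.5549 283.5419  22.2191] J -5.674560697323623 tilt 3.5444400698363405 F [-0.9379 -0.7784  3.1853] open 0.011970307641709952 j1,j6 [ 51.7564 118.9345]
delta [-0.8549 -0.0419 -1.2191] -0.025439302676375064
1.2,-0.1,-0.9,0.03
```

Contact at +3 N. Releasing slowly, then going up.

>>> arm_command(commands=[0,0,0,0,40,0,0,0,0,40,0,0,0,0,40,0,0,0,0,40,0,0,0,0,40])

```text
clock: 20.38
tool_pos: [0.4886, 0.284, 0.0219]
orientation: [11.2, 86.5, 5.6]
force: [-0.2, -0.4, 0.1]
opening: 0.0351
```

>>> arm_command(commands=[-20,0,0,0,40,-40,0,0,0,60,-50,0,0,0,100])

```text
clock: 20.75
tool_pos: [0.4798, 0.2811, 0.1299]
orientation: [4.4, 86.8, -1.3]
force: [1.4, 1.8, 1.1]
opening: 0.0498
```

```bash
python3 plan.py 579 -330 160 -80 12
```

```text
t 20.75 at [479.775  281.1458 129.8962] J -5.691760762998202 tilt 3.1644767983755417 F [1.3794 1.7764 1.1193] open 0.04983574308455238 j1,j6 [ 52.3663 119.8444]
delta [  99.225  -611.1458   30.1038] -74.3082392370018
-2.0,-49.8,13.4,6.19
-2.0,-48.1,18.7,6.19
-2.0,-45.8,23.8,6.19
-2.0,-43.0,28.6,6.19
-2.0,-39.7,33.0,6.19
-2.0,-35.9,37.1,6.19
-2.0,-31.6,40.8,6.19
-2.0,-27.1,44.0,6.19
-2.0,-22.2,46.6,6.19
-2.0,-17.0,48.7,6.19
-2.0,-11.6,50.3,6.19
-2.0,-6.1,51.3,6.19
```

```bash
python3 - <<'E'
from m import *
for p in [(513,141),(489,218),(502,180),(497,218)]:
    print(p,[onz(T,p,z)[:2].round(3) for z in (0,.1,.2)])
t=T["frame"]; a=cv2.resize(t[130:240,430:600],None,fx=3,fy=3,interpolation=2)
b=snapshot("scene")["frame"]; b=cv2.resize(b[100:225,325:470],None,fx=4,fy=4,interpolation=2)
c=np.zeros((max(a.shape[0],b.shape[0]),800,3),np.uint8)
c=cv2.hconcat([cv2.copyMakeBorder(a,0,500-330,0,0,0)[:, :220],b]);cv2.imwrite("pics/l.png",c);print(c.shape)
E
```

```text
(513, 141) [array([ 0.702, -0.621]), array([ 0.666, -0.565]), array([ 0.63 , -0.508])]
(489, 218) [array([ 0.464, -0.516]), array([ 0.45, -0.47]), array([ 0.437, -0.424])]
(502, 180) [array([ 0.579, -0.569]), array([ 0.554, -0.518]), array([ 0.529, -0.467])]
(497, 218) [array([ 0.464, -0.541]), array([ 0.45 , -0.492]), array([ 0.436, -0.443])]
(500, 800, 3)
```

View pics/l.png

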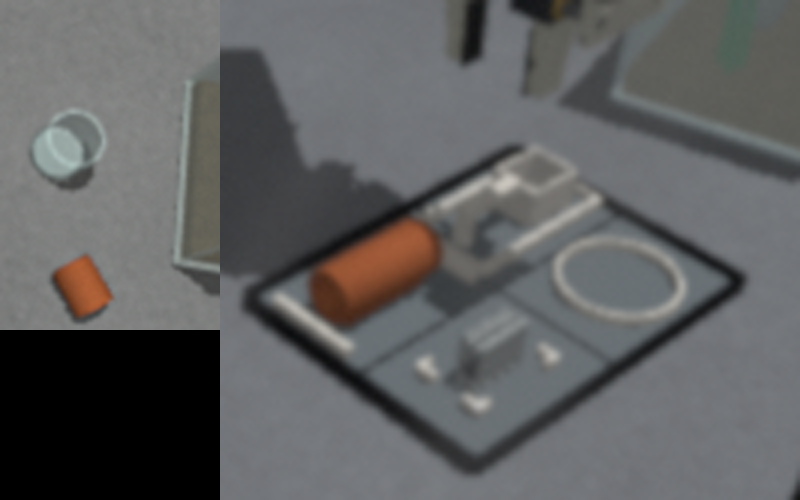

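The scoop lies in its pocket (bowl at (540,185)), with the tube and clip in place. The tank's base edge is at about y = -0.54, so I take the cup with the jaws at -45 degrees.

```bash
python3 plan.py 579 -403.5 115 -45 13
```

```text
t 20.8 at [482.4581 283.6733 137.4496] J -5.618620187964756 tilt 3.6134889721268197 F [1.5872 0.946  6.0215] open 0.05364184170949944 j1,j6 [ 52.3822 119.8621]
delta [  96.5419 -687.1733  -22.4496] -39.38137981203525
1.9,-51.9,12.4,3.03
1.9,-51.2,15.2,3.03
1.9,-50.3,17.8,3.03
1.9,-49.3,20.5,3.03
1.9,-48.1,23.1,3.03
1.9,-46.9,25.6,3.03
1.9,-45.4,28.0,3.03
1.9,-43.9,30.4,3.03
1.9,-42.2,32.6,3.03
1.9,-40.4,34.8,3.03
1.9,-38.5,36.9,3.03
1.9,-36.5,38.9,3.03
1.9,-34.4,40.8,3.03
```

>>> arm_command(commands=[0,-52,12.5,3,100,0,-51,15,3,100,0,-50,18,3,100,0,-49,20.5,3,100,0,-48,23,3,100])

```text
clock: 21.42
tool_pos: [0.5216, 0.0179, 0.1408]
orientation: [29.9, 85.9, 9.3]
force: [0.9, 0.5, 0.3]
opening: 0.0875
```

```bash
python3 plan.py 579 -403.5 115 -45 8
```

```text
t 21.425 at [521.5561  17.9459 140.7621] J -20.690394651472037 tilt 4.068511870864512 F [0.926  0.5409 0.3376] open 0.08747894640819073 j1,j6 [ 24.3524 134.1334]
delta [  57.4439 -421.4459  -25.7621] -24.309605348527953
3.1,-46.9,25.1,3.04
3.1,-45.5,27.5,3.04
3.1,-44.0,29.9,3.04
3.1,-42.3,32.2,3.04
3.1,-40.6,34.4,3.04
3.1,-38.7,36.5,3.04
3.1,-36.7,38.5,3.04
3.1,-34.6,40.4,3.04
```

```bash
python3 plan.py 579 -403.5 120 -81 9
```

```text
t 21.425 at [521.5561  17.9459 140.7621] J -20.690394651472037 tilt 4.068511870864512 F [0.926  0.5409 0.3376] open 0.08747894640819073 j1,j6 [ 24.3524 134.1334]
delta [  57.4439 -421.4459  -20.7621] -60.30960534852797
2.2,-41.7,22.3,6.7
2.2,-38.8,27.0,6.7
2.2,-35.3,31.4,6.7
2.2,-31.4,35.3,6.7
2.2,-27.1,38.7,6.7
2.2,-22.4,41.6,6.7
2.2,-17.4,43.9,6.7
2.2,-12.2,45.7,6.7
2.2,-6.7,46.8,6.7
```

>>> arm_command(commands=[2,-41.5,22.5,6.7,100,2,-39,27,6.7,100,2,-35,31.5,6.7,100,2,-31.5,35.5,6.7,100,2,-27,38.5,6.7,100])

```text
clock: 22.05
tool_pos: [0.5528, -0.2246, 0.1302]
orientation: [64.4, 85.7, 9.2]
force: [0.9, 0.3, 0.2]
opening: 0.0879
```

```bash
python3 plan.py 579 -403.5 105 -81 4
```

```text
t 22.05 at [ 552.8439 -224.5957  130.2292] J -55.26471354830077 tilt 4.254793595420525 F [0.8585 0.3191 0.1927] open 0.08794655965935982 j1,j6 [ -4.0131 129.5694]
delta [  26.1561 -178.9043  -25.2292] -25.73528645169924
6.2,-20.6,40.3,6.43
6.2,-15.9,42.3,6.43
6.2,-11.1,43.8,6.43
6.2,-6.1,44.8,6.43
```

>>> arm_command(commands=[5,-20.5,40,6.4,100,5,-16,42,6.4,100,5,-11,42,6.4,100,5,-6,40,6.4,100,0,0,0,0,100])

```text
clock: 22.68
tool_pos: [0.5754, -0.4061, 0.1067]
orientation: [91.1, 85.8, 9.1]
force: [-0.5, 0.2, -0.9]
opening: 0.0876
```

```bash
python3 plan.py 579 -403.5 80 -81 2;  python3 - <<'E'
from h import *
b=snapshot("scene")["frame"]
cv2.imwrite("pics/n.png",cv2.resize(b[230:400,120:300],None,fx=3,fy=3,interpolation=2))
E
```

```text
t 22.675 at [ 575.4171 -406.1491  106.7481] J -81.97982484869038 tilt 4.228489231346869 F [-0.4692  0.2062 -0.911 ] open 0.08764925725840225 j1,j6 [-20.5951 120.0505]
delta [  3.5829   2.6491 -26.7481] 0.9798248486903844
13.5,1.0,-1.0,-0.49
13.5,1.0,-1.0,-0.49
```

View pics/n.png

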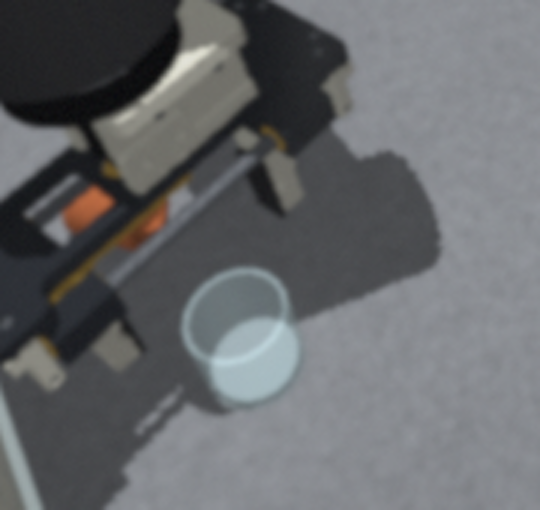

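Crop: cup rim at (237,315) below the fingers, whose tips show at (285,210) and (120,365). Lowering to just above the rim.

>>> arm_command(commands=[13.5,1,-1,-0.5,100,13.5,1,-1,-0.5,100,9,0,0,0,100,0,0,0,0,100])

```text
clock: 23.22
tool_pos: [0.5799, -0.3988, 0.0684]
orientation: [90.8, 85.8, 10.3]
force: [-0.3, -0.3, -0.5]
opening: 0.0876
```

```bash
python3 plan.py 579 -403.5 21 -81 4
```

```text
t 23.225 at [ 579.9337 -398.8147   68.4476] J -80.53596251718895 tilt 4.203011187078943 F [-0.3342 -0.3422 -0.5361] open 0.08760597046226413 j1,j6 [-19.896  121.0516]
delta [ -0.9337  -4.6853 -47.4476] -0.46403748281105095
11.8,-1.3,1.1,0.12
11.8,-1.3,1.1,0.12
11.8,-1.3,1.1,0.12
11.8,-1.3,1.1,0.12
```

>>> arm_command(commands=[0,-1.3,4,0.5,100,12,-1.3,0,0,100,12,-1.3,0,0,100,12,-1,0,0,100,10,-1,0,0,100])

```text
clock: 23.85
tool_pos: [0.5787, -0.4035, 0.0204]
orientation: [90.3, 85.7, 9.3]
force: [0.7, -1.2, -0.4]
opening: 0.0873
```

```bash
python3 plan.py 579 -403.5 21 -81 1
```

```text
t 23.85 at [ 578.7481 -403.5286   20.4034] J -81.04236587324444 tilt 4.3067942328446005 F [ 0.7221 -1.1544 -0.3766] open 0.08730034935966009 j1,j6 [-20.314  121.3254]
delta [0.2519 0.0286 0.5966] 0.04236587324442098
-0.6,0.3,0.0,-0.04
```

>>> arm_command(commands=[0,0,0,0,0,0,0,0,0,0,0,0,0,0,0,0,0,0,0,0,0,0,0,0,0])

```text
clock: 24.48
tool_pos: [0.5785, -0.4035, 0.0198]
orientation: [90.7, 85.7, 9.6]
force: [-0.7, 0.0, -1.7]
opening: 0.0563
```

```bash
python3 plan.py 579 -403.5 140 -81 3
```

```text
t 24.475 at [ 578.5336 -403.4507   19.8393] J -81.04464532679967 tilt 4.26623235127497 F [-0.749   0.0353 -1.6591] open 0.05631992774608445 j1,j6 [-20.3154 121.327 ]
delta [  0.4664  -0.0493 120.1607] 0.04464532679966737
-39.9,3.1,0.0,-0.01
-39.9,3.1,0.0,-0.01
-39.9,3.1,0.0,-0.01
```

Opening is 56.3 mm, as expected. One more hold row to firm the grip, then a gentle lift.

>>> arm_command(commands=[0,0,0,0,0,-15,1,0,0,0,-30,2,0,0,0,-35,2.5,0,0,0,-35,2.5,0,0,0])

```text
clock: 25.1
tool_pos: [0.5763, -0.4031, 0.1379]
orientation: [92.8, 86.0, 11.7]
force: [0.9, 0.7, -1.6]
opening: 0.0563
```

```bash
python3 plan.py 588 290 135 -81 14
```

```text
t 25.1 at [ 576.3422 -403.0526  137.9434] J -81.05108565385525 tilt 4.0115355457135555 F [ 0.9466  0.6683 -1.6423] open 0.05634020760414278 j1,j6 [-20.3417 120.5465]
delta [ 11.6578 693.0526  -2.9434] 0.05108565385523889
1.0,8.5,-48.8,-0.0
1.0,8.5,-48.8,-0.0
1.0,8.5,-48.8,-0.0
1.0,8.5,-48.8,-0.0
1.0,8.5,-48.8,-0.0
1.0,8.5,-48.8,-0.0
1.0,8.5,-48.8,-0.0
1.0,8.5,-48.8,-0.0
1.0,8.5,-48.8,-0.0
1.0,8.5,-48.8,-0.0
1.0,8.5,-48.8,-0.0
1.0,8.5,-48.8,-0.0
1.0,8.5,-48.8,-0.0
1.0,8.5,-48.8,-0.0
```

>>> arm_command(commands=[1,5,-30,0,0,1,8.5,-49,0,0,1,8.5,-49,0,0,1,8.5,-49,0,0,1,8.5,-49,0,0])

```text
clock: 25.72
tool_pos: [0.5831, -0.1726, 0.1466]
orientation: [87.5, 85.3, 6.1]
force: [0.6, 0.5, -1.9]
opening: 0.0564
```

>>> arm_command(commands=[1,8.5,-49,0,0,1,8.5,-49,0,0,1,8.5,-49,0,0,1,8.5,-49,0,0,1,8.5,-49,0,0])

```text
clock: 26.35
tool_pos: [0.5893, 0.0844, 0.1519]
orientation: [87.8, 84.7, 6.5]
force: [0.1, -0.4, 0.2]
opening: 0.0564
```

```bash
python3 plan.py 588 290 110 -81 4
```

```text
t 26.35 at [589.2594  84.4121 151.9387] J -81.31879326565465 tilt 5.262613983822694 F [ 0.0911 -0.4499  0.1639] open 0.05640240041453125 j1,j6 [28.242  68.9332]
delta [ -1.2594 205.5879 -41.9387] 0.31879326565464794
10.9,6.5,-50.9,-0.08
10.9,6.5,-50.9,-0.08
10.9,6.6,-50.9,-0.08
10.9,6.7,-50.9,-0.08
```

>>> arm_command(commands=[8,7,-49,0,0,8,7,-49,0,0,8,7,-49,0,0,4,5,-35,0,0,0,0,-15,0,0])

```text
clock: 26.98
tool_pos: [0.5882, 0.2935, 0.1326]
orientation: [89.6, 84.3, 8.5]
force: [0.2, -0.4, -0.7]
opening: 0.0562
```

```bash
python3 plan.py 588.5 291.5 80 -81 3
```

```text
t 26.975 at [588.1801 293.4753 132.5518] J -81.1293537919702 tilt 5.732351710377396 F [ 0.1663 -0.4109 -0.7372] open 0.05619159366956275 j1,j6 [45.5102 50.6217]
delta [  0.3199  -1.9753 -52.5518] 0.12935379197020325
17.4,-1.7,0.7,-0.04
17.4,-1.7,0.7,-0.04
17.4,-1.7,0.7,-0.04
```

>>> arm_command(commands=[15,-2,1,0,0,15,-1.7,0,0,0,15,-1.7,0,0,0,15,-1.7,0,0,0,15,-1.7,0,0,0])

```text
clock: 27.6
tool_pos: [0.5872, 0.2898, 0.0542]
orientation: [90.1, 84.2, 8.9]
force: [0.1, 0.0, -1.1]
opening: 0.0564
```

```bash
python3 plan.py 588.5 291.5 30 -81 2;  python3 - <<'E'
from h import *
b=snapshot("scene")["frame"]
cv2.imwrite("pics/o.png",cv2.resize(b[90:230,330:490],None,fx=4,fy=4,interpolation=2))
E
```

```text
t 27.6 at [587.2468 289.8362  54.1821] J -81.24293149892586 tilt 5.79744201289924 F [ 0.1292  0.0441 -1.1298] open 0.05638324552015015 j1,j6 [45.309  49.5234]
delta [  1.2532   1.6638 -24.1821] 0.24293149892585575
12.1,-0.5,-0.7,-0.12
12.1,-0.5,-0.7,-0.12
```

View pics/o.png

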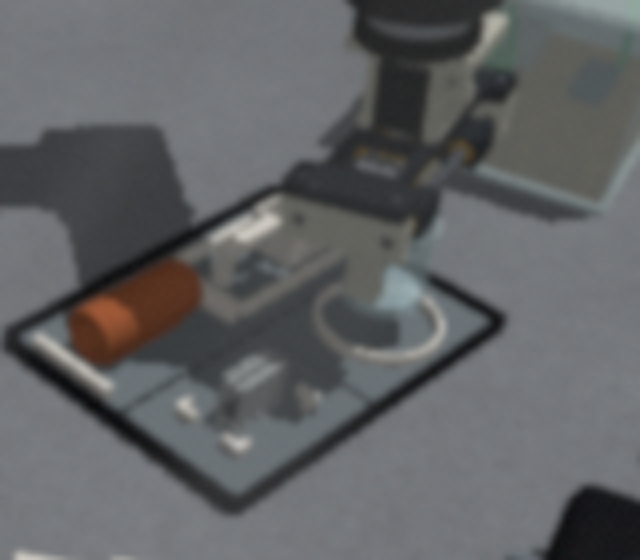

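Crop: cup bottom at (400,290) is about 25 mm above the ring centred at (380,320), which matches the pose readings. Finishing the descent.

>>> arm_command(commands=[10,-0.5,-1.5,0,0,8,-0.5,0,0,0,4,0,0,0,0,0,0,0,0,0])

```text
clock: 28.15
tool_pos: [0.5875, 0.2909, 0.0282]
orientation: [89.1, 84.4, 7.8]
force: [1.1, -0.1, -0.4]
opening: 0.0561
```

```bash
python3 plan.py 588.5 291.5 28.5 -81 1
```

```text
t 28.15 at [587.5287 290.8554  28.1677] J -81.26058902404493 tilt 5.6402334229316695 F [ 1.1423 -0.1188 -0.4358] open 0.05610467853105075 j1,j6 [45.3424 49.0407]
delta [0.9713 0.6446 0.3323] 0.26058902404491846
-0.2,1.1,-0.5,-0.26
```

>>> arm_command(commands=[1,1,-0.5,0,0,0,0,0,0,0])

```text
clock: 28.4
tool_pos: [0.5886, 0.2915, 0.0282]
orientation: [89.2, 84.3, 7.9]
force: [0.1, -0.0, -2.0]
opening: 0.0564
```

>>> arm_command(commands=[0,0,0,0,100,0,0,0,0,100,0,0,0,0,100,0,0,0,0,100,0,0,0,0,100])

```text
clock: 29.02
tool_pos: [0.5894, 0.2924, 0.0289]
orientation: [90.0, 84.2, 8.8]
force: [-0.4, 0.2, 0.5]
opening: 0.0875
```

```bash
python3 plan.py 575 291 140 -81 4
```

```text
t 29.025 at [589.3703 292.4083  28.9153] J -81.23452009946166 tilt 5.7787262349379045 F [-0.4164  0.2047  0.4857] open 0.08753265598277855 j1,j6 [45.3269 49.0693]
delta [-14.3703  -1.4083 111.0847] 0.23452009946166186
-28.0,-0.8,-0.2,-0.06
-28.0,-0.8,-0.2,-0.06
-28.0,-0.8,-0.2,-0.06
-28.0,-0.8,-0.2,-0.06
```

>>> arm_command(commands=[-20,0,0,0,100,-30,0,0,0,100,-40,0,0,0,100,-50,0,0,0,100,-50,0,0,0,100])

```text
clock: 29.65
tool_pos: [0.5681, 0.2876, 0.2177]
orientation: [86.4, 84.7, 5.2]
force: [0.1, 0.7, -0.7]
opening: 0.0876
```

```bash
python3 plan.py 460 0 220 -81 6
```

```text
t 29.65 at [568.1271 287.5911 217.6855] J -81.2810571647677 tilt 5.27500053464734 F [ 0.1365  0.7372 -0.7332] open 0.08756153314213662 j1,j6 [46.5141 50.3764]
delta [-108.1271 -287.5911    2.3145] 0.28105716476770226
-2.4,-25.0,44.6,-0.05
-2.4,-25.0,44.6,-0.05
-2.4,-25.0,44.6,-0.05
-2.4,-25.1,44.6,-0.05
-2.4,-25.1,44.6,-0.05
-2.4,-25.1,44.5,-0.05
```

>>> arm_command(commands=[-2.5,-25,45,0,100,-2.5,-25,45,0,100,-2.5,-25,45,0,100,-2.5,-25,45,0,100,-2.5,-25,45,0,100])

```text
clock: 30.28
tool_pos: [0.4781, 0.0439, 0.2239]
orientation: [89.5, 84.2, 8.5]
force: [0.5, -1.2, -0.6]
opening: 0.0878
```

>>> arm_command(commands=[-2.5,-10,45,0,100,-2.5,-10,45,0,100,-2.5,-5,40,0,100,0,0,0,0,100,0,0,0,0,100])

```text
clock: 30.9
tool_pos: [0.4704, -0.0951, 0.2305]
orientation: [89.9, 84.0, 8.8]
force: [-0.6, -0.2, 0.3]
opening: 0.0874
```

```bash
python3 - <<'E'
from m import *
t=snapshot("top");s=snapshot("scene");o=get_obs();print(o["clock"],o["tool_pos"],o["qvel"])
pickle.dump((t,s),open("end.pkl","wb"))
a=cv2.resize(t["frame"][154:242,178:290],None,fx=5,fy=5,interpolation=2)[:,:,:]
b=cv2.resize(s["frame"][125:225,325:465],None,fx=4,fy=4,interpolation=2)
W=800;img=np.zeros((600,800,3),np.uint8)
a=cv2.resize(t["frame"][154:242,178:290],None,fx=4,fy=4,interpolation=2)
b=cv2.resize(s["frame"][125:215,330:460],None,fx=2.6,fy=2.6,interpolation=2) if 0 else cv2.resize(s["frame"][125:213,330:418+42],(338,229),interpolation=2)
img[:352,:448]=a; img[:229,460:798]=b
c=cv2.resize(t["frame"][150:245,300:480],(450,238),interpolation=2); img[360:598,:450]=c
cv2.imwrite("pics/end.png",img)
E
```

```text
31.0 [ 0.4705 -0.0945  0.2305] [ 0.7662 -0.0057  0.0408  0.0431  0.0462  0.0486]
```

View pics/end.png

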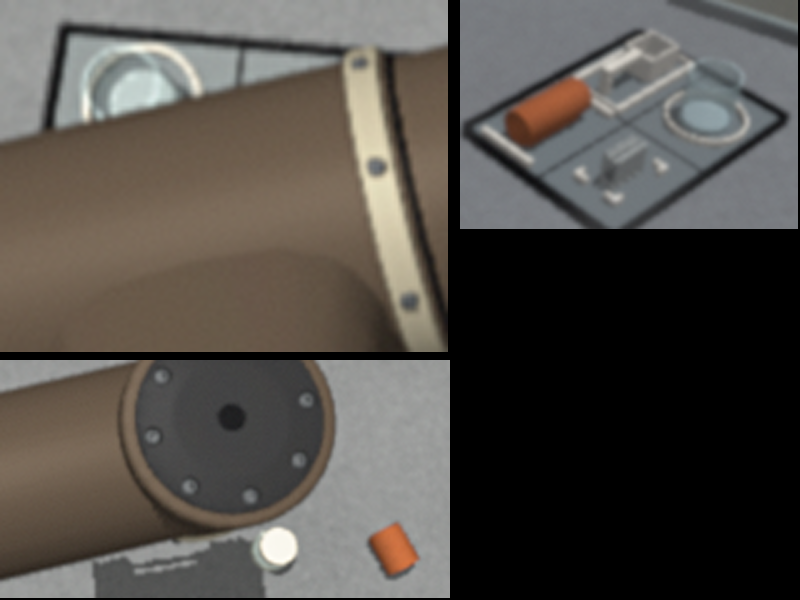

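The scene view shows all four in place. One last enlarged view with the ideal placings drawn on it will check the centring.

```bash
python3 - <<'E'
from m import *
t,S=pickle.load(open("end.pkl","rb"))
k=6;x0,y0,w,h=330,125,130,92
o=cv2.resize(S["frame"][y0:y0+h,x0:x0+w],None,fx=k,fy=k,interpolation=cv2.INTER_CUBIC)
y=np.radians(-95.7);R=np.array([[np.cos(y),-np.sin(y)],[np.sin(y),np.cos(y)]]);c=np.array([.5326,.2298])
def dr(P,z,col=(0,0,255)):
    q=np.array(P)/1000;q=q@R.T+c;z=np.broadcast_to(z,len(q));p=proj(S,np.c_[q,z]);p=(p-[x0,y0]+.5)*k-.5
    cv2.polylines(o,[p.round().astype(int).reshape(-1,1,2)],True,col,1)
a=np.linspace(0,2*np.pi,60)
rect=lambda cx,cy,a,b:[(cx-a,cy-b),(cx+a,cy-b),(cx+a,cy+b),(cx-a,cy+b)]
for z in(.008,.068): dr(np.c_[28*np.cos(a)-67,28*np.sin(a)+50],z)
dr(rect(67,50,22,9.5),.044)
dr(rect(-67-27,-50,23,20),.038);dr(rect(-67+23,-50,27,6),.042)
for e in(-45,45): dr(np.c_[np.full(60,67+e),20*np.cos(a)-50],.030+.020*np.sin(a),(255,255,0))
cv2.imwrite("pics/end2.png",o)
E
```

```text
(no output)
```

View pics/end2.png

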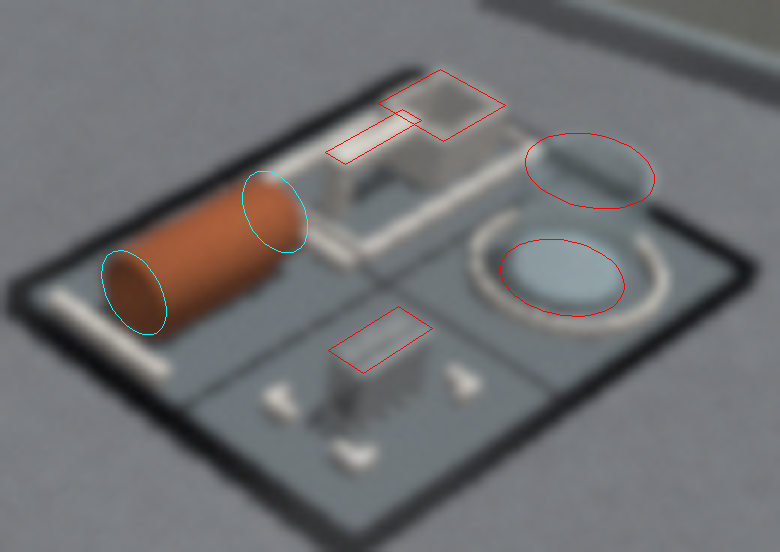

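All four match the drawn ideal placings to within about 2–3 mm, flat and on the floor. Handing in.

```bash
python3 -c "
from plant import *
print(close_job())"
```

```text
the job is handed in; nothing more can be done
None
```

All four things are in the tray, in the required order: long tube, spring clip, scoop, then the glass cup last. The job was handed in at about 31 s of the 109 s allowed; no verdict is reported.

**Last check:** I drew the ideal placings onto the final scene picture. The tube, clip, scoop and cup each lie flat in their bays and match the drawing to within about 2–3 mm. The limit is 15 mm.

**What did not go cleanly or was not checked:**
- The top camera was mostly blocked by the arm at the end, so the final centring check rests on the scene camera alone.
- I did not measure the look-alikes again. The short tube showed in its usual place in the last top view. The spreader was last seen while I was fetching the clip. The arm passed well above both of them.
- The tool tilted slowly to about 5.8°, since the moves cannot correct tilt. For the cup I chose the jaw direction so that it would stay upright despite this. The scoop was set down bowl end first, tilted by roughly 3° (my estimate), and settled flat when released.
- My reading of the tray's outer rim was about 3 mm off the tray position fitted from all the points. I left it out of the final tray position; the bay features agreed to about 1 mm.

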